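Pack the parts in the sliding-lid box, walk its sticky lid shut and bolt it

TASK

Pack every part from the low steel stand (white cartons, a small green tin, a pump gear: whichever of them are there) into the grey steel box, side by side on its floor. Then slide the lid fully shut: its tracks are sticky and it jams when one end gets ahead, so walk it along with short pushes on its two posts by turns and never force it. Last, lift the handle of the bolt out of its notch, shoot the bolt through the eye of the lid and drop the handle into the other notch; leave the carburettor, the brake caliper and the white bottle behind and beside the box where they are.

Things in the scene. Friction and masses are not known exactly. Their poses are not given: they have to be found in the camera images.
- box: Fixed grey steel box, 240 mm along its x by 245 along its y, 85 high. Origin on the bench; x points away from the robot, y left, yaw within 0.2 rad. In its frame (mm): opening y -30 to 120; deck with the bolt y 120 to 185, top z = 85; to the right, y -240 to -30, a cover (partly on brackets) where the open lid is parked. Lid tracks at |x| 105 to 133, y -240 to 125, top z = 98.
- box_in (a point): centre of the opening, on the compartment floor (box frame 0, 45, 5 mm). The compartment spans box x -112 to 112, y -52 to 120 mm, walls 85 high; the shut lid leaves 81 mm above the floor. The open lid's eye reaches into the opening at its front right (box x -60 to -40, y up to about -12 mm)
- lid (a joint): travel of the lid towards shut, along the box's +y: 0 open (leading edge at box y = -60 mm), 0.185 m fully shut at its stop. Aluminium panel 216 x 175 x 5 mm, top at z = 92 mm. Its two ends rub in separate tracks, about 3 N (front) and 5 N (back). A push on one post swings the lid about its other end; a central push racks it too.
- lid_panel (a joint): racking angle of the lid in rad, 0 = square; positive = back end ahead (towards shut). At about +-0.1 rad (one post 17 mm ahead of the other) the corners bite in the tracks and the lid jams against any further push on that side; pushing the other post frees it. Pushing it with more than 60 N counts as forcing it.
- post_front (a point): middle of the lid's upright black post at its front (robot side) end: 20 mm across, 40 mm tall (z 92 to 132 mm, this point z about 112). Lid square: box x = -85 mm, box y = -167.5 mm + lid travel (17.5 when shut). Push its right (box -y) side to shut the lid.
- post_back (a point): the same for the post at the lid's back (far) end, at box x = +85 mm
- eye (a point): centre of the steel eye (24 mm clear between its legs), on a tongue standing out 40 mm beyond the lid's leading edge at box x = -50 mm, top at z = 115 mm. With the lid shut it is on the bolt's line; the bolt passes through it along box x only if the lid is within about 7 mm of shut.
- bolt (a joint): travel of the barrel bolt's 10 mm rod along box -x (towards the robot): 0 drawn back, 0.05 m shot through the eye. Rod axis at box y = 145, z = 102 mm. It slides only with its handle lifted; about 1 N of friction.
- bolt_handle (a joint): angle of the bolt's handle about the rod: 0 = level, pointing left (box +y), dropped in a notch; grows as it is lifted (1.57 upright, limit 1.9). Past about 0.6 rad it clears the tooth between the notches, which are at bolt travel 0 and 0.05 m. Let go below 1.4 rad it falls by its own weight.
- riser: fixed low steel stand on four legs, 225 x 360 mm, its flat top at z = 62 mm, right of the box; the parts stand on it. Origin on the bench under its centre, x ahead, y left
- bolt_ball (a point): centre of the ball, 20 mm across, at the end of the handle, 50 mm from the rod's axis (stem 9 mm thick). Dropped, drawn back: box frame (46, 195, 102) mm; clear of the deck's edge (box y 185), nothing beneath it. Shot: (-4, 195, 102).
- carton_a_mid (a point): white cardboard parts carton, 62 x 63 mm and 70 mm high; this point is its centre, half-way up, its own z is up, x and y square to its sides
- carton_b_mid (a point): a second white carton just like it, 62 x 63 mm and 70 mm high; this point is its centre, half-way up, its own z is up, x and y square to its sides
- paste_tin_mid (a point): small round green tin, 49 mm across and 56 mm high; this point is its centre, half-way up, its own z is up
- pump_gear_mid (a point): grey steel pump gear, 52 mm across, lying on its back with its round hub (22 mm across, from 11 mm up) pointing up to grip it by, in all 42 mm high; this point is its centre, half-way up, its own z is up
- carburettor: bystander: grey carburettor 78x62x106 mm, origin under its centre
- brake_caliper: bystander: grey brake caliper half 73x112x37 mm, origin under its centre
- tablet_bottle: bystander: white round bottle with a white cap, 56x56x103 mm, origin under its centre

How it is judged:
On the way, in this order (a step that is already met when the one before it is completed fails the run):
1. all the parts are in the box, on its floor (x of carton_a_mid in the frame of box between -0.11 and 0.11 m and y of carton_a_mid in the frame of box between -0.055 and 0.118 m and z of carton_a_mid in the frame of box between 0 and 0.058 m and x of carton_b_mid in the frame of box between -0.11 and 0.11 m and y of carton_b_mid in the frame of box between -0.055 and 0.118 m and z of carton_b_mid in the frame of box between 0 and 0.058 m and x of paste_tin_mid in the frame of box between -0.11 and 0.11 m and y of paste_tin_mid in the frame of box between -0.055 and 0.118 m and z of paste_tin_mid in the frame of box between 0 and 0.058 m and x of pump_gear_mid in the frame of box between -0.11 and 0.11 m and y of pump_gear_mid in the frame of box between -0.055 and 0.118 m and z of pump_gear_mid in the frame of box between 0 and 0.058 m and value of joint lid below 0.12 m), for 0.2 s.
2. the lid is fully shut and square, with the bolt still drawn back (value of joint lid above 0.177 m and value of joint lid_panel between -0.05 and 0.05 rad and value of joint bolt below 0.02 m), for 0.2 s.
3. the bolt's handle is lifted out of its notch and the bolt slid towards the eye (value of joint bolt_handle above 0.4 rad and value of joint bolt above 0.012 m), for 0.05 s.
4. the bolt is shot through the eye and its handle dropped in the other notch (value of joint lid above 0.177 m and value of joint lid_panel between -0.05 and 0.05 rad and value of joint bolt above 0.043 m and value of joint bolt_handle below 0.2 rad), for 0.2 s.
At the end, for the whole second after the job is handed in: Every part present rests on the floor of the box (none piled on another: centre under 58 mm), the lid is shut to within 8 mm and square to within 0.05 rad, the bolt is shot at least 43 mm of its 50 mm and its handle is dropped (below 0.2 rad) (all of step 4 and x of carton_a_mid in the frame of box between -0.11 and 0.11 m and y of carton_a_mid in the frame of box between -0.055 and 0.118 m and z of carton_a_mid in the frame of box between 0 and 0.058 m and x of carton_b_mid in the frame of box between -0.11 and 0.11 m and y of carton_b_mid in the frame of box between -0.055 and 0.118 m and z of carton_b_mid in the frame of box between 0 and 0.058 m and x of paste_tin_mid in the frame of box between -0.11 and 0.11 m and y of paste_tin_mid in the frame of box between -0.055 and 0.118 m and z of paste_tin_mid in the frame of box between 0 and 0.058 m and x of pump_gear_mid in the frame of box between -0.11 and 0.11 m and y of pump_gear_mid in the frame of box between -0.055 and 0.118 m and z of pump_gear_mid in the frame of box between 0 and 0.058 m and linear speed of each of carton_a, carton_b, paste_tin, pump_gear below 0.03 m/s); the robot touches nothing.
It fails at once if a bystander is shifted by more than 30 mm (carburettor) (distance of carburettor from where it was at the start of the episode above 0.03 m).
It fails at once if a bystander is shifted by more than 30 mm (brake_caliper) (distance of brake_caliper from where it was at the start of the episode above 0.03 m).
It fails at once if a bystander is shifted by more than 30 mm (tablet_bottle) (distance of tablet_bottle from where it was at the start of the episode above 0.03 m).
It fails at once if the lid is forced: pushed with more than 60 N (contact force between the fingers and lid_panel above 60 N).
Of carton_a, carton_b, paste_tin, pump_gear only 2 to 3 are there at a start; the rules pass over those that are not, and their reading is None.
At some moment in a run one of carton_a, carton_b, paste_tin, pump_gear may be knocked a few centimetres aside while the robot is not near it.
It also fails if it takes over 210 s, if anything falls off the work surface, if the arm or the gripper's body presses on something with over 40 N, if the wrist force passes 120 N, or if a joint passes its speed limit or range.

ROBOT

A 6-joint arm with a two-finger parallel gripper is mounted at the origin on a cart in front of the work surface, level with it; the furniture and walls round the work are solid. World frame = base frame: x ahead of the robot, y to its left, z up, the work surface at z = 0. Lengths are in m, angles in rad, forces in N, time in s.
With the tool pointing down it reaches from about 0.35 to 0.975 m from the base axis. Payload 4.9 kg.
Tool frame: the origin (TCP) lies on the front face of the gripper's body, between the roots of the fingers; the fingertips stand ctrl.finger_overhang ahead of it and the grasp point (between the pads) lies 54 mm ahead of it (ctrl.finger_overhang is the distance from the TCP to the fingertips, in m); z points along the fingers, y is the line along which they close (so a half turn about z gives the same grasp; the last joint's range is limited). The gripper opens to 85 mm and grips with 20 to 120 N. Pads are 22 mm wide; open, the fingers measure 114 mm over their backs; the gripper's body (76 mm by 85 mm) begins 54 mm behind the grasp point. The pads swing forward as they close: fully open they stand 13 mm farther back than shut.
Start: joints at [1.02, 0.053, 1.613, -0, 1.476, -0.119], TCP at [0.262, 0.568, 0.304] pointing down, gripper open.
Joint ranges: [-3.01, 3.01], [-1.01, 2.22], [0.06, 2.58], [-1.02, 4.17], [0.09, 2.62], [-3.14, 3.14]. Speed limits (rad/s): [2.57, 2.57, 3.14, 3.14, 3.14, 3.14].

INTERFACE

Orientations are given as a rotation vector (axis times angle).
In Python, from station import ctrl, vision gives the robot as it stands. The module is installed in compiled form; this text tells all that it offers.
- The arm moves only by the tool drive_tool, never from a script. Its argument "rows" is a list of rows, each a list of 2 entries, a list of its own where there are three numbers: the shift along the tool's x, y, z in m, then the turn about the tool's z in rad. A call has 1 to 10 rows; each row shifts and turns the commanded pose from where the row before left it, along the tool's axes as they then stand; what a row does not reach is not made up. A row lasts 1/10 s, in which the tool goes at most 50 mm and 8.59 degrees, less where a joint would pass 70% of its speed; a pose out of reach is approached as far as the arm can. A call with a gripper value outside its range is refused whole. "jaw" is the closure, from 0 (fully open) to 1 (shut), set as the call begins (left out, the last holds). The fingers move at their own pace and stop on an object; "grip_force" is the grip in N (left out, the last holds). Time passes only in rows, so rows that do not move let the fingers close. It gives the time, the measured TCP pose, the force, the opening and the grip force at its end, in the units of the state.
- ctrl.get_obs(): the state, without advancing time (a new reading comes with each control period).
- vision.get_image(name): name is "scene" or "top"; returns a dict with "image" (480x640x3 uint8, blue, green, red), "vertical_fov" (degrees; the focal length in pixels is half the picture's height over the tangent of half this angle, whatever the lens; pixels are square), "cx", "cy" (the principal point, pixels), "R" (3x3) and "t" (3): a world point X has camera coordinates R X + t. Camera axes: x right, y down, z forward; pixel columns grow to the right and rows downward; lengths in m; the calibration is good to about 2 mm. A picture is of the moment at which its call begins. There is no depth.
- ctrl.finish_job(): hands the job in; it is judged then, once.
The state is a dict: "t": time; "q": joint angles; "dq": joint speeds; "effort": joint torques, N m; "tool_pos": TCP position; "tool_rot": TCP orientation; "contact_force": force on the tool from outside, world axes, zero at the start; "wrist_torque": the same for the moment, N m; "opening": finger opening in m; "grip_force": force on a finger pad.
Only numpy, scipy, OpenCV 4.12 (cv2) and the standard library are available. Lean on these libraries where they do the work, as an engineer would, in place of code of your own. Each camera call takes 0.05 s, during which the arm holds its last target. There are 200 camera calls.

## Working session

There is one attempt and no reset: what is moved stays moved. The work goes in short steps, Python scripts to look and compute and a tool call to move; the robot and the scene stay as the last step left them, time stands still between calls to the robot, and variables do not carry over. Pictures are saved under pics/ and viewed, at most 14 in all, crops included, and the job is handed in when it is done.

Besides the shell and the picture viewer there is one more tool, called after "Emit:" as name([rows], argument=value, ...), one row to a line, values as JSON. drive_tool: Moves the arm, as the interface text tells. Its arguments: {"type":"object","properties":{"rows":{"type":"array","items":{"type":"array"}},"jaw":{"type":"number"},"grip_force":{"type":"number"}},"required":["rows"]}

```bash
mkdir -p pics
cat > h.py <<'E'
import numpy as np, cv2
from station import ctrl, vision
from scipy.spatial.transform import Rotation as Ro
def cam(n): return vision.get_image(n)
def K(c):
    f=240/np.tan(np.radians(c['vertical_fov'])/2); return f
def ray(c,u,v):
    f=K(c); R=np.array(c['R']);t=np.array(c['t'])
    d=R.T@np.array([(u-c['cx'])/f,(v-c['cy'])/f,1]); return -R.T@t,d
def onz(c,u,v,z):
    o,d=ray(c,u,v); return o+d*(z-o[2])/d[2]
def proj(c,X):
    p=np.array(c['R'])@np.array(X)+np.array(c['t']); return np.array([c['cx'],c['cy']])+K(c)*p[:2]/p[2]
E
python3 - <<'E'
from h import *
o=ctrl.get_obs(); print({k:np.round(v,3) for k,v in o.items()}, ctrl.finger_overhang)
for n in('top','scene'):
    c=cam(n); cv2.imwrite(f'pics/{n}0.png',c['image']); print(n,c['vertical_fov'],c['cx'],c['cy'],np.round(c['R'],3).tolist(),np.round(c['t'],3), -np.array(c['R']).T@c['t'])
E
```

```text
{'t': np.float64(0.0), 'q': array([ 1.02 ,  0.053,  1.614, -0.   ,  1.476, -0.119]), 'dq': array([ 0.002, -0.001,  0.   , -0.   , -0.001, -0.   ]), 'effort': array([ 1.0000e-03, -3.9367e+01, -3.7019e+01,  0.0000e+00,  7.0000e-03,
        0.0000e+00]), 'tool_pos': array([0.261, 0.567, 0.303]), 'tool_rot': array([-6.730e-01, -3.068e+00,  3.000e-03]), 'contact_force': array([ 0.196,  0.699, -0.043]), 'wrist_torque': array([ 0.042, -0.03 , -0.008]), 'grip_force': np.float64(0.0), 'opening': np.float64(0.086)} 0.0726
top 54.35478427877647 320.3198882818604 246.61757177217015 [[0.008, -1.0, -0.003], [-0.987, -0.007, -0.161], [0.161, 0.004, -0.987]] [0.118 0.542 1.193] [0.34245249 0.11709076 1.26544648]
scene 48.10666289487369 316.3365393862449 226.20811747229325 [[0.17, -0.986, -0.0], [-0.85, -0.146, -0.506], [0.499, 0.086, -0.863]] [0.005 0.493 1.513] [-0.33661531 -0.05298892  1.55473364]
```

View pics/top0.png

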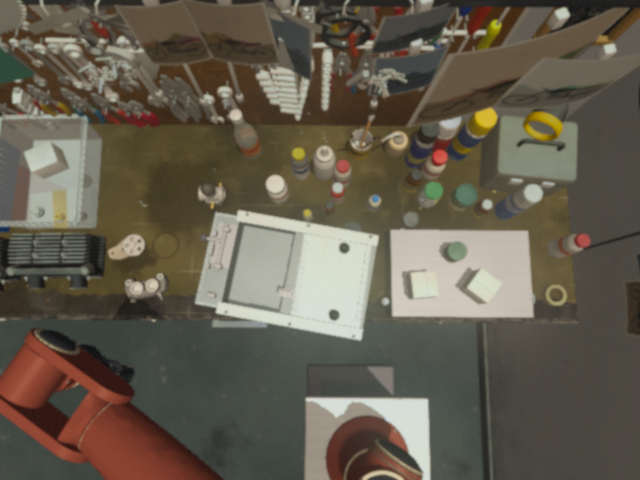

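View pics/scene0.png

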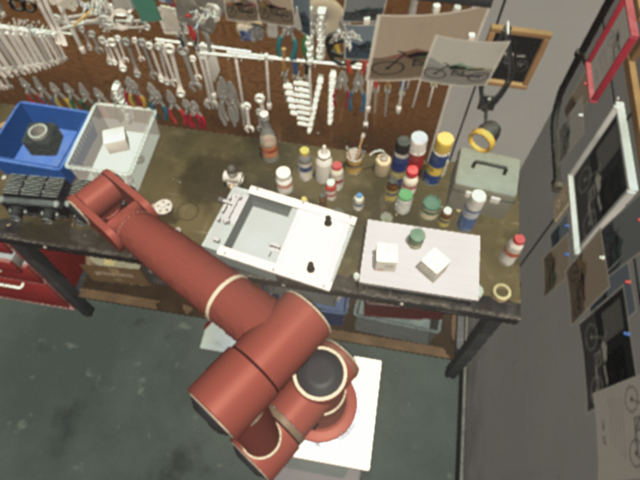

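Top view: the box is centred near (290,270), with the lid posts at (344,247) and (333,314). The stand holds the tin at (456,251) and cartons at (424,284) and (484,286), with no gear.

Run:
```python
from h import *
c=cam('top'); im=c['image']
cv2.imwrite('pics/crop1.png',cv2.resize(im[200:350,185:385],None,fx=4,fy=4,interpolation=cv2.INTER_CUBIC))
cv2.imwrite('pics/crop2.png',cv2.resize(im[220:330,380:545],None,fx=4.8,fy=4.8,interpolation=cv2.INTER_CUBIC))
for n in('top','scene'):
    c=cam(n); hsv=cv2.cvtColor(c['image'],cv2.COLOR_BGR2HSV)
    m=(hsv[...,2]<60).astype(np.uint8)
    box=(slice(230,330),slice(310,380)) if n=='top' else (slice(205,285),slice(290,350))
    mm=np.zeros_like(m); mm[box]=m[box]
    k,l,s,ce=cv2.connectedComponentsWithStats(mm)
    for i in range(1,k):
        if s[i][4]>15: print(n,s[i],ce[i],onz(c,*ce[i],.112))
```

```text
(no output)
```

View pics/crop1.png

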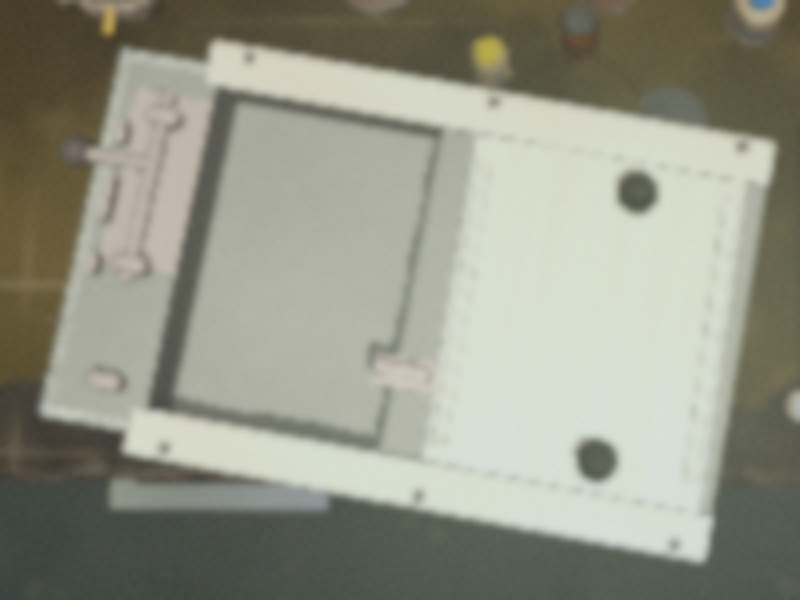

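View pics/crop2.png

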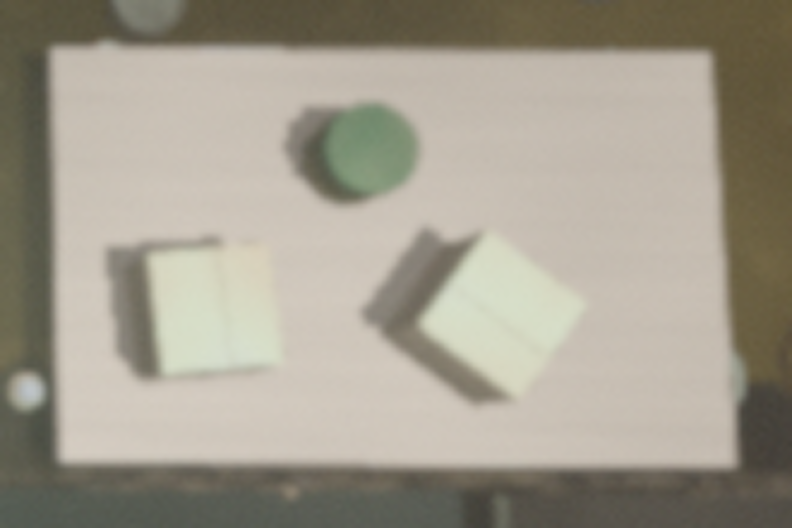

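Crop 1: track corners at (213,40), (775,140), (705,562) and (125,455), posts at (637,192) and (597,460), ball at (72,150). Crop 2: carton top faces are centred near (214,308) and (502,315), the tin top at (370,149).

```bash
cat >> h.py <<'E'
def fit(P,Q):
    P=np.array(P);Q=np.array(Q);p=P.mean(0);q=Q.mean(0);a=P-p;b=Q-q
    th=np.arctan2((a[:,0]*b[:,1]-a[:,1]*b[:,0]).sum(),(a*b).sum())
    R=np.array([[np.cos(th),-np.sin(th)],[np.sin(th),np.cos(th)]]);t=q-R@p
    return th,R,t,np.linalg.norm(P@R.T+t-Q,axis=1)
E
python3 - <<'E'
from h import *
c=cam('top')
g=lambda s,ou,ov,x,y,z:onz(c,(x+.5)/s-.5+ou,(y+.5)/s-.5+ov,z)[:2]
G=lambda x,y,z:g(4,185,200,x,y,z)
Q=[G(213,40,.098),G(775,140,.098),G(705,562,.098),G(125,455,.098),G(637,192,.132),G(597,460,.132),G(72,150,.102)]
P=[(.133,.125),(.133,-.24),(-.133,-.24),(-.133,.125),(.085,-.1675),(-.085,-.1675),(.046,.195)]
th,R,t,e=fit(P,Q); print('yaw',th,'t',t,'res',e.round(4))
for n,p in dict(ball=(.046,.195),pf=(-.085,-.1675),pb=(.085,-.1675),inn=(0,.045)).items(): print(n,R@p+t)
H=lambda x,y,z:g(4.8,380,220,x,y,z)
for n,cs in dict(A=[(145,250),(268,243),(283,363),(160,377)],B=[(487,232),(588,302),(517,400),(418,325)]).items():
    w=np.array([H(*p,.132) for p in cs]); d=np.roll(w,-1,0)-w
    print(n,w.mean(0),np.linalg.norm(d,axis=1),np.degrees(np.arctan2(d[:,1],d[:,0])))
print('tin',H(370,149,.118)); 
print('riser',[H(*p,.062).round(3) for p in[(50,46),(712,50),(738,466),(58,464)]])
# scene check by colour
c=cam('scene');hsv=cv2.cvtColor(c['image'],cv2.COLOR_BGR2HSV)
for n,xyz in dict(A=None).items(): pass
for n,p,z in[('pf',(-.085,-.1675),.132),('pb',(.085,-.1675),.132),('ball',(.046,.195),.102)]:
    print(n,proj(c,[*(R@p+t),z]))
im=c['image']; cv2.imwrite('pics/crop3.png',cv2.resize(im[180:300,195:485],None,fx=2.7,fy=2.7,interpolation=cv2.INTER_CUBIC))
E
```

```text
yaw -0.1736764144428043 t [0.47389632 0.23659092] res [0.0023 0.0025 0.002  0.0033 0.0082 0.0023 0.0014]
ball [0.55290121 0.42070836]
pf [0.36123028 0.08629917]
pb [0.52867282 0.05692238]
inn [0.48167253 0.28091395]
A [ 0.43788783 -0.13023195] [0.0625637  0.06086362 0.06243342 0.0643397 ] [ -86.29878194 -174.70630274   96.88821911    5.40972563]
B [ 0.43571002 -0.27557558] [0.06052065 0.06252077 0.06072306 0.06014796] [-125.53345937  142.29393441   52.21942505  -37.94027411]
tin [ 0.52190302 -0.21616461]
riser [array([ 0.586, -0.06 ]), array([ 0.587, -0.421]), array([ 0.362, -0.421]), array([ 0.36 , -0.061])]
pf [310.12117444 262.26247669]
pb [328.91284856 216.01592452]
ball [218.73069562 198.29178793]
```

View pics/crop3.png

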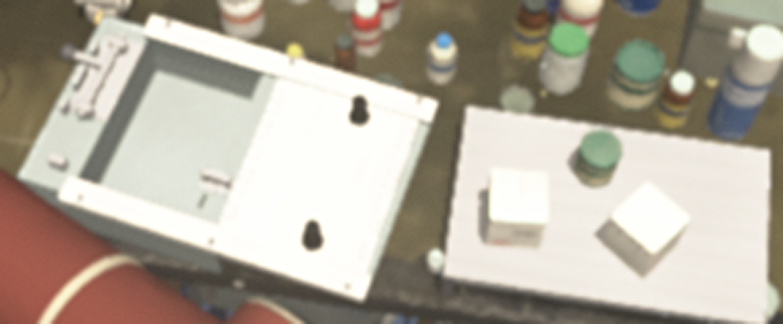

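Crop 3 agrees with the top view: two cartons and the tin on the stand, lid open, handle drawn back. The stand measures 226x361 mm and the carton edges about 62 mm, so I trust these points and will start moving.

```bash
cat >> h.py <<'E'
TH=-0.1737; TB=np.array([.4739,.2366])
def b2w(x,y):
    c,s=np.cos(TH),np.sin(TH); return np.array([c*x-s*y,s*x+c*y])+TB
def plan(x,y,z,yang=None):
    "turn (tool z) first, then shift in the turned tool frame, to TCP x,y,z with tool y at yang deg (mod 180)"
    o=ctrl.get_obs(); R=Ro.from_rotvec(o['tool_rot']).as_matrix()
    a=np.degrees(np.arctan2(R[1,1],R[0,1])); d=0
    if yang is not None: d=-((yang-a+90)%180-90)
    R2=R@Ro.from_euler('z',d,degrees=True).as_matrix()
    s=R2.T@(np.array([x,y,z])-o['tool_pos'])
    print('at',np.round(o['tool_pos'],4),'yang',round(a,1),'tilt',np.round(R[:,2],3),'turn',round(np.radians(d),3),'shift',s.round(4),'f',np.round(o['contact_force'],1),'open',round(float(o['opening']),4),'t',o['t'],'q6',o['q'][5].round(2))
E
python3 -c "
from h import *
plan(.438,-.130,.304,95.3)"
```

```text
at [0.2615 0.5675 0.3036] yang 65.3 tilt [-0. -0. -1.] turn -0.524 shift [-1.113e-01 -7.109e-01 -1.000e-04] f [-1.1 -0.6  0.4] open 0.0854 t 0.35 q6 -0.12
```

Emit:
drive_tool([
  [[0, 0, 0], -0.131],
  [[0, 0, 0], -0.131],
  [[0, 0, 0], -0.131],
  [[0, 0, 0], -0.131],
  [[-0.006, -0.04, 0], 0],
  [[-0.006, -0.04, 0], 0],
  [[-0.006, -0.04, 0], 0],
  [[-0.006, -0.04, 0], 0],
  [[-0.006, -0.04, 0], 0],
  [[-0.006, -0.04, 0], 0],
], jaw=0)

```text
t: 1.35
tool_pos: [0.3195, 0.3305, 0.304]
tool_rot: [-0.146, 3.138, 0.0]
contact_force: [0.5, 0.2, -0.4]
opening: 0.0855
grip_force: 0.0
```

Emit:
drive_tool([
  [[-0.006, -0.04, 0], 0],
  [[-0.006, -0.04, 0], 0],
  [[-0.006, -0.04, 0], 0],
  [[-0.006, -0.04, 0], 0],
  [[-0.006, -0.04, 0], 0],
  [[-0.006, -0.04, 0], 0],
  [[-0.006, -0.04, 0], 0],
  [[-0.006, -0.04, 0], 0],
  [[-0.006, -0.04, 0], 0],
  [[0, 0, 0], 0],
])

```text
t: 2.35
tool_pos: [0.4068, -0.0251, 0.3041]
tool_rot: [-0.134, 3.139, -0.002]
contact_force: [0.6, -0.5, -0.2]
opening: 0.0852
grip_force: 0.0
```

```bash
python3 -c "
from h import *
plan(.438,-.130,.166,95.3)"
```

```text
at [ 0.4068 -0.0251  0.3041] yang 94.9 tilt [ 0.    -0.001 -1.   ] turn -0.007 shift [-0.0213 -0.1072  0.1382] f [ 0.6 -0.5 -0.2] open 0.0852 t 2.35 q6 -1.9
```

Emit:
drive_tool([
  [[-0.007, -0.036, 0], 0],
  [[-0.007, -0.036, 0], 0],
  [[-0.007, -0.036, 0], 0],
  [[0, 0, 0.035], 0],
  [[0, 0, 0.035], 0],
  [[0, 0, 0.035], 0],
  [[0, 0, 0], 0],
])

```text
t: 3.05
tool_pos: [0.4343, -0.1251, 0.1935]
tool_rot: [0.145, -3.129, -0.009]
contact_force: [-1.5, 0.4, -0.4]
opening: 0.0853
grip_force: 0.0
```

```bash
python3 -c "
from h import *
plan(.438,-.130,.166,95.3)"
```

```text
at [ 0.4343 -0.1251  0.1935] yang 95.3 tilt [-0.01   0.005 -1.   ] turn 0.0 shift [-0.0034 -0.0054  0.0274] f [-1.5  0.4 -0.4] open 0.0853 t 3.05 q6 -2.11
```

Emit:
drive_tool([
  [[-0.003, -0.005, 0], 0],
  [[0, 0, 0.014], 0],
  [[0, 0, 0.014], 0],
  [[0, 0, 0], 0],
  [[0, 0, 0], 0],
])

```text
t: 3.55
tool_pos: [0.4406, -0.1317, 0.1707]
tool_rot: [0.145, -3.138, -0.001]
contact_force: [0.5, -0.4, 0.3]
opening: 0.0855
grip_force: 0.0
```

Emit:
drive_tool([
  [[0, 0, 0], 0],
  [[0, 0, 0], 0],
  [[0, 0, 0], 0],
  [[0, 0, 0], 0],
  [[0, 0, 0], 0],
  [[0, 0, 0], 0],
  [[0, 0, 0], 0],
], jaw=1, grip_force=30)

```text
t: 4.25
tool_pos: [0.4412, -0.1321, 0.1717]
tool_rot: [-0.145, 3.137, -0.001]
contact_force: [0.0, 0.6, 5.9]
opening: 0.0618
grip_force: 34.7
```

Emit:
drive_tool([
  [[0, 0, -0.03], 0],
  [[0, 0, -0.035], 0],
  [[0, 0, -0.035], 0],
  [[0, 0, 0], 0],
  [[0, 0, 0], 0],
])

```text
t: 4.75
tool_pos: [0.4407, -0.1319, 0.2709]
tool_rot: [-0.145, 3.138, -0.001]
contact_force: [0.8, -0.0, -0.6]
opening: 0.0617
grip_force: 34.1
```

```bash
python3 -c "
from h import *
plan(*b2w(.065,.06),.266,80.05)
c=cam('top');cv2.imwrite('pics/t2.png',c['image'][180:350,180:560]);c=cam('scene');cv2.imwrite('pics/s2.png',c['image'])"
```

```text
at [ 0.4407 -0.1319  0.2709] yang 95.3 tilt [ 0. -0. -1.] turn 0.266 shift [-0.0341  0.4287  0.0048] f [ 0.8 -0.  -0.6] open 0.0617 t 4.75 q6 -2.12
```

Emit:
drive_tool([
  [[0, 0, 0], 0.133],
  [[0, 0, 0], 0.133],
  [[-0.003, 0.043, 0], 0],
  [[-0.003, 0.043, 0], 0],
  [[-0.003, 0.043, 0], 0],
  [[-0.003, 0.043, 0], 0],
  [[-0.003, 0.043, 0], 0],
  [[-0.003, 0.043, 0], 0],
  [[-0.003, 0.043, 0], 0],
  [[-0.003, 0.043, 0], 0],
])

```text
t: 5.85
tool_pos: [0.523, 0.2045, 0.2682]
tool_rot: [-0.272, -3.126, 0.002]
contact_force: [0.2, 0.1, -0.3]
opening: 0.0617
grip_force: 34.0
```

Emit:
drive_tool([
  [[-0.005, 0.043, 0], 0],
  [[-0.005, 0.043, 0], 0],
  [[0, 0, 0], 0],
  [[0, 0, 0], 0],
])

```text
t: 6.25
tool_pos: [0.5477, 0.2862, 0.268]
tool_rot: [-0.27, -3.126, 0.004]
contact_force: [-0.6, -1.2, -1.3]
opening: 0.0619
grip_force: 34.0
```

```bash
python3 -c "
from h import *
plan(*b2w(.065,.06),.117,80.05)"
```

```text
at [0.5477 0.2862 0.268 ] yang 80.1 tilt [-0.004 -0.002 -1.   ] turn 0.002 shift [-0.0015 -0.0012  0.151 ] f [-0.6 -1.2 -1.3] open 0.0619 t 6.25 q6 -1.04
```

View pics/s2.png

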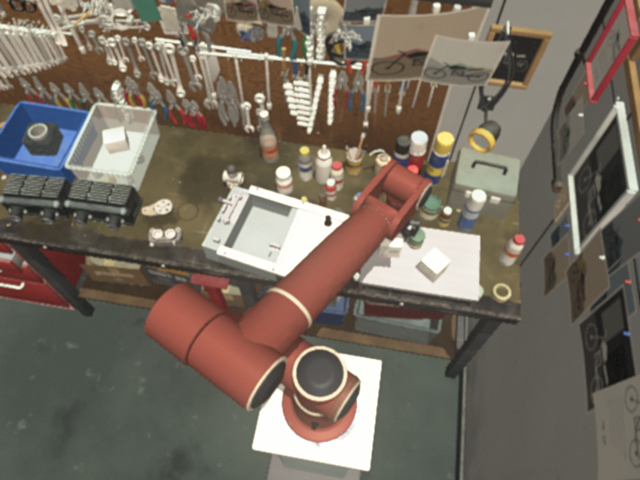

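The picture shows the carton held near (392,245). It is now over the box, so I'll lower it.

Emit:
drive_tool([
  [[-0.001, -0.001, 0.03], 0],
  [[0, 0, 0.03], 0],
  [[0, 0, 0.03], 0],
  [[0, 0, 0.03], 0],
  [[0, 0, 0.025], 0],
  [[0, 0, 0], 0],
  [[0, 0, 0], 0],
])

```text
t: 6.95
tool_pos: [0.5489, 0.2835, 0.1253]
tool_rot: [-0.274, -3.128, 0.002]
contact_force: [0.4, 0.8, -0.1]
opening: 0.0614
grip_force: 34.0
```

```bash
python3 -c "
from h import *
plan(*b2w(.065,.06),.117,80.05)"
```

```text
at [0.5489 0.2835 0.1253] yang 80.0 tilt [-0.002 -0.001 -1.   ] turn -0.001 shift [0.0007 0.0008 0.0083] f [ 0.4  0.8 -0.1] open 0.0614 t 6.95 q6 -1.04
```

Emit:
drive_tool([
  [[0, 0, 0.005], 0],
  [[0, 0, 0.004], 0],
  [[0, 0, 0], 0],
  [[0, 0, 0], 0],
])

```text
t: 7.35
tool_pos: [0.5496, 0.2847, 0.1175]
tool_rot: [0.272, 3.129, 0.0]
contact_force: [0.8, -0.9, -0.5]
opening: 0.0617
grip_force: 34.0
```

Emit:
drive_tool([
  [[0, 0, 0], 0],
  [[0, 0, 0], 0],
  [[0, 0, 0], 0],
  [[0, 0, 0], 0],
], jaw=0.15)

```text
t: 7.75
tool_pos: [0.5495, 0.2847, 0.1171]
tool_rot: [0.273, 3.129, 0.0]
contact_force: [0.1, 0.0, -0.5]
opening: 0.0726
grip_force: 0.0
```

Emit:
drive_tool([
  [[0, 0, -0.02], 0],
  [[0, 0, -0.035], 0],
  [[0, 0, -0.035], 0],
  [[0, 0, -0.035], 0],
  [[0, 0, -0.025], 0],
  [[0, 0, 0], 0],
  [[0, 0, 0], 0],
])

```text
t: 8.45
tool_pos: [0.5495, 0.2847, 0.2672]
tool_rot: [0.273, 3.129, 0.001]
contact_force: [0.0, -0.9, -1.1]
opening: 0.0729
grip_force: 0.0
```

```bash
python3 -c "
from h import *
plan(.436,-.276,.27,52.7)
c=cam('top');cv2.imwrite('pics/t3.png',cv2.resize(c['image'][180:350,180:560],None,fx=2,fy=2))"
```

```text
at [0.5495 0.2847 0.2672] yang 80.0 tilt [ 0.001  0.    -1.   ] turn 0.477 shift [-0.2495 -0.5147 -0.0031] f [ 0.  -0.9 -1.1] open 0.0729 t 8.45 q6 -1.04
```

View pics/t3.png

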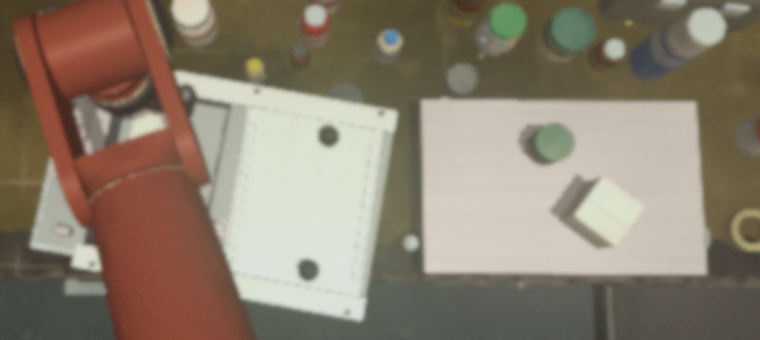

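Carton A is in the box; carton B near (605,211) and the tin near (552,143) still stand on the stand. I'll check B's exact pose, because it may have been knocked.

```bash
cat >> h.py <<'E'
def carton(c,r,z=.132):
    "bright top face in roi r=(u0,u1,v0,v1)"
    u0,u1,v0,v1=r; g=cv2.cvtColor(c['image'],cv2.COLOR_BGR2HSV)[v0:v1,u0:u1].astype(int)
    t,_=cv2.threshold(c['image'][v0:v1,u0:u1,1],0,255,cv2.THRESH_OTSU)
    G=c['image'][v0:v1,u0:u1].astype(int); m=((G[...,1]-G[...,2]>-6)&(G[...,1]>175)).astype(np.uint8)
    k,l,s,ce=cv2.connectedComponentsWithStats(m); i=1+np.argmax(s[1:,4])
    cn=max(cv2.findContours((l==i).astype(np.uint8),0,1)[0],key=cv2.contourArea)
    (x,y),wh,a=cv2.minAreaRect(cn); p=cv2.boxPoints(((x,y),wh,a))
    w=np.array([onz(c,q[0]+u0,q[1]+v0,z)[:2] for q in p]); d=np.roll(w,-1,0)-w
    print('area',s[i][4],'ctr',onz(c,*(ce[i]+[u0,v0]),z)[:2].round(4),'size',np.linalg.norm(d,axis=1).round(3),'ang',np.degrees(np.arctan2(d[:,1],d[:,0])).round(1))
def tin(c,r,z=.118):
    u0,u1,v0,v1=r; h=cv2.cvtColor(c['image'],cv2.COLOR_BGR2HSV)[v0:v1,u0:u1]
    m=cv2.inRange(h,(45,60,40),(90,255,255)); k,l,s,ce=cv2.connectedComponentsWithStats(m); i=1+np.argmax(s[1:,4])
    print('tin',s[i],onz(c,*(ce[i]+[u0,v0]),z)[:2])
E
python3 -c "
from h import *
c=cam('top'); carton(c,(455,525,262,315)); tin(c,(425,500,235,270))
plan(.436,-.276,.27,52.7)"
```

```text
area 692 ctr [ 0.4357 -0.2763] size [0.064 0.066 0.063 0.065] ang [ -38.2 -127.8  141.4   52.5]Traceback (most recent call last):
  File "<string>", line 3, in <module>
    c=cam('top'); carton(c,(455,525,262,315)); tin(c,(425,500,235,270))
                                               ~~~^^^^^^^^^^^^^^^^^^^^^
  File "h.py", line 42, in tin
    m=cv2.inRange(h,(45,60,40),(90,255,255)); k,l,s,ce=cv2.connectedComponentsWithStats(m); i=1+np.argmax(s[1:,4])
                                                                                                ~~~~~~~~~^^^^^^^^^
    return _wrapfunc(a, 'argmax', axis=axis, out=out, **kwds)
    return bound(*args, **kwds)
ValueError: attempt to get argmax of an empty sequence
```

Emit:
drive_tool([
  [[0, 0, 0], 0.119],
  [[0, 0, 0], 0.119],
  [[0, 0, 0], 0.119],
  [[0, 0, 0], 0.12],
  [[-0.018, -0.037, 0], 0],
  [[-0.018, -0.037, 0], 0],
  [[-0.018, -0.037, 0], 0],
  [[-0.018, -0.037, 0], 0],
  [[-0.018, -0.037, 0], 0],
  [[-0.018, -0.037, 0], 0],
], jaw=0)

```text
t: 9.55
tool_pos: [0.4994, 0.0412, 0.2646]
tool_rot: [-1.003, -2.974, 0.002]
contact_force: [0.4, -0.8, -0.3]
opening: 0.0852
grip_force: 0.0
```

Emit:
drive_tool([
  [[-0.018, -0.037, 0], 0],
  [[-0.018, -0.037, 0], 0],
  [[-0.018, -0.037, 0], 0],
  [[-0.018, -0.037, 0], 0],
  [[-0.018, -0.037, 0], 0],
  [[-0.018, -0.037, 0], 0],
  [[-0.018, -0.037, 0], 0],
  [[-0.015, -0.03, 0], 0],
  [[0, 0, 0], 0],
  [[0, 0, 0], 0],
])

```text
t: 10.55
tool_pos: [0.4372, -0.2727, 0.2649]
tool_rot: [-1.006, -2.973, -0.003]
contact_force: [-0.2, -0.2, -0.0]
opening: 0.0854
grip_force: 0.0
```

```bash
python3 -c "
from h import *
plan(.436,-.276,.172,52.5)"
```

```text
at [ 0.4372 -0.2727  0.2649] yang 52.6 tilt [-0.003  0.003 -1.   ] turn 0.002 shift [-0.0014 -0.0034  0.0929] f [-0.2 -0.2 -0. ] open 0.0854 t 10.55 q6 -1.62
```

Emit:
drive_tool([
  [[-0.001, -0.003, 0.03], 0],
  [[0, 0, 0.03], 0],
  [[0, 0, 0.034], 0],
  [[0, 0, 0], 0],
  [[0, 0, 0], 0],
  [[0, 0, 0], 0],
])

```text
t: 11.15
tool_pos: [0.4379, -0.2758, 0.1749]
tool_rot: [1.002, 2.975, -0.002]
contact_force: [-0.1, 0.0, -0.1]
opening: 0.0855
grip_force: 0.0
```

Emit:
drive_tool([
  [[0, 0, 0], 0],
  [[0, 0, 0], 0],
  [[0, 0, 0], 0],
  [[0, 0, 0], 0],
  [[0, 0, 0], 0],
  [[0, 0, 0], 0],
  [[0, 0, 0], 0],
], jaw=1, grip_force=30)

```text
t: 11.85
tool_pos: [0.4378, -0.2765, 0.175]
tool_rot: [1.003, 2.974, -0.002]
contact_force: [-0.1, 1.7, 5.9]
opening: 0.0615
grip_force: 34.0
```

Emit:
drive_tool([
  [[0, 0, -0.03], 0],
  [[0, 0, -0.035], 0],
  [[0, 0, -0.035], 0],
  [[0, 0, 0], 0],
  [[0, 0, 0], 0],
])

```text
t: 12.35
tool_pos: [0.4371, -0.276, 0.2739]
tool_rot: [1.004, 2.975, -0.001]
contact_force: [-0.2, 0.9, -0.9]
opening: 0.0617
grip_force: 33.3
```

```bash
python3 -c "
from h import *
plan(*b2w(-.065,.06),.27,80.05)"
```

```text
at [ 0.4371 -0.276   0.2739] yang 52.7 tilt [ 0.002 -0.001 -1.   ] turn -0.477 shift [0.1173 0.5713 0.0031] f [-0.2  0.9 -0.9] open 0.0617 t 12.35 q6 -1.63
```

Emit:
drive_tool([
  [[0, 0, 0], -0.119],
  [[0, 0, 0], -0.119],
  [[0, 0, 0], -0.119],
  [[0, 0, 0], -0.12],
  [[0.008, 0.041, 0], 0],
  [[0.008, 0.041, 0], 0],
  [[0.008, 0.041, 0], 0],
  [[0.008, 0.041, 0], 0],
  [[0.008, 0.041, 0], 0],
  [[0.008, 0.041, 0], 0],
])

```text
t: 13.35
tool_pos: [0.4309, -0.0235, 0.2707]
tool_rot: [-0.273, -3.126, -0.001]
contact_force: [0.8, -0.2, -0.5]
opening: 0.0618
grip_force: 33.3
```

Emit:
drive_tool([
  [[0.008, 0.041, 0], 0],
  [[0.008, 0.041, 0], 0],
  [[0.008, 0.041, 0], 0],
  [[0.008, 0.041, 0], 0],
  [[0.008, 0.041, 0], 0],
  [[0.008, 0.041, 0], 0],
  [[0.008, 0.041, 0], 0],
  [[0.008, 0.038, 0], 0],
  [[0, 0, 0], 0],
  [[0, 0, 0], 0],
])

```text
t: 14.35
tool_pos: [0.4243, 0.3061, 0.2706]
tool_rot: [-0.27, -3.127, 0.004]
contact_force: [-0.4, 0.3, -0.4]
opening: 0.0614
grip_force: 33.4
```

```bash
python3 -c "
from h import *
plan(*b2w(-.065,.06),.12,80.05)"
```

```text
at [0.4243 0.3061 0.2706] yang 80.1 tilt [-0.004 -0.002 -1.   ] turn 0.002 shift [0.0037 0.0005 0.1506] f [-0.4  0.3 -0.4] open 0.0614 t 14.35 q6 -0.92
```

Emit:
drive_tool([
  [[0.004, 0, 0], 0],
  [[0, 0, 0.03], 0],
  [[0, 0, 0.03], 0],
  [[0, 0, 0.03], 0],
  [[0, 0, 0.03], 0],
  [[0, 0, 0.024], 0],
  [[0, 0, 0.006], 0],
  [[0, 0, 0], 0],
  [[0, 0, 0], 0],
])

```text
t: 15.25
tool_pos: [0.4222, 0.3066, 0.1244]
tool_rot: [0.274, 3.128, 0.002]
contact_force: [0.3, 0.4, -0.6]
opening: 0.0617
grip_force: 33.5
```

```bash
python3 -c "
from h import *
plan(*b2w(-.065,.06),.119,80.05)"
```

```text
at [0.4222 0.3066 0.1244] yang 80.0 tilt [ 0.002  0.001 -1.   ] turn -0.001 shift [ 0.002  -0.0001  0.0054] f [ 0.3  0.4 -0.6] open 0.0617 t 15.25 q6 -0.91
```

Emit:
drive_tool([
  [[0.001, 0, 0.005], 0],
  [[0, 0, 0], 0],
  [[0, 0, 0], 0],
])

```text
t: 15.55
tool_pos: [0.4206, 0.3071, 0.1185]
tool_rot: [0.272, 3.129, 0.001]
contact_force: [-0.1, -0.4, -0.6]
opening: 0.0614
grip_force: 33.5
```

Emit:
drive_tool([
  [[0, 0, 0], 0],
  [[0, 0, 0], 0],
  [[0, 0, 0], 0],
  [[0, 0, 0], 0],
], jaw=0.15)

```text
t: 15.95
tool_pos: [0.4205, 0.3069, 0.118]
tool_rot: [0.273, 3.13, 0.0]
contact_force: [1.3, 0.9, 0.1]
opening: 0.0729
grip_force: 0.0
```

Emit:
drive_tool([
  [[0, 0, -0.02], 0],
  [[0, 0, -0.035], 0],
  [[0, 0, -0.035], 0],
  [[0, 0, -0.035], 0],
  [[0, 0, -0.025], 0],
  [[0, 0, 0], 0],
  [[0, 0, 0], 0],
])

```text
t: 16.65
tool_pos: [0.4204, 0.3069, 0.268]
tool_rot: [0.273, 3.129, 0.001]
contact_force: [0.1, -0.1, -0.3]
opening: 0.0726
grip_force: 0.0
```

```bash
python3 -c "
from h import *
c=cam('top');cv2.imwrite('pics/t4.png',cv2.resize(c['image'][180:350,180:560],None,fx=2,fy=2))
h=cv2.cvtColor(c['image'],cv2.COLOR_BGR2HSV);print(h[251,456])
m=cv2.inRange(h,(40,50,40),(95,255,255));m[:,:390]=0;m[:232]=0
k,l,s,ce=cv2.connectedComponentsWithStats(m)
for i in range(1,k):
  if s[i][4]>30: print(s[i],ce[i],onz(c,*ce[i],.118))
plan(.522,-.216,.27,80)"
```

```text
[ 53  50 148]
[453 243   9  10  43] [457.11627907 246.34883721] [ 0.5327183  -0.21765039  0.118     ]
at [0.4199 0.3066 0.2666] yang 80.0 tilt [-0.002 -0.001 -1.   ] turn 0.001 shift [-0.1913 -0.497  -0.0031] f [-0.4 -0.7  0.8] open 0.0725 t 16.7 q6 -0.91
```

View pics/t4.png

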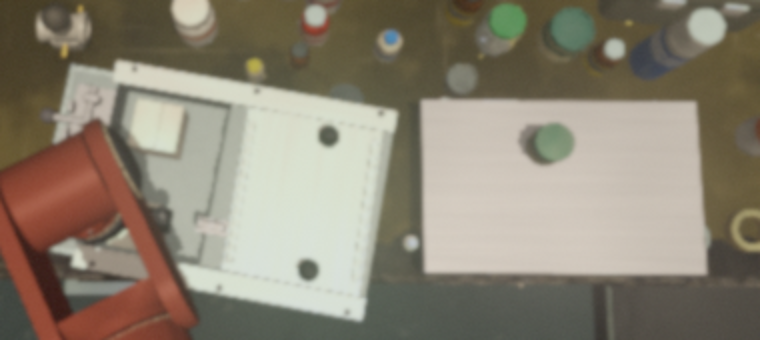

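Carton A sits square in the box around (157,127) and the tin is unmoved at (552,143). I'll fetch the tin.

Emit:
drive_tool([
  [[-0.015, -0.038, 0], 0],
  [[-0.015, -0.038, 0], 0],
  [[-0.015, -0.038, 0], 0],
  [[-0.015, -0.038, 0], 0],
  [[-0.015, -0.038, 0], 0],
  [[-0.015, -0.038, 0], 0],
  [[-0.015, -0.038, 0], 0],
  [[-0.015, -0.038, 0], 0],
  [[-0.015, -0.038, 0], 0],
  [[-0.015, -0.038, 0], 0],
], jaw=0)

```text
t: 17.7
tool_pos: [0.5015, -0.0948, 0.2653]
tool_rot: [-0.273, -3.126, -0.002]
contact_force: [0.7, 0.5, 1.3]
opening: 0.0855
grip_force: 0.0
```

Emit:
drive_tool([
  [[-0.015, -0.038, 0], 0],
  [[-0.015, -0.038, 0], 0],
  [[-0.011, -0.041, 0], 0],
  [[0, 0, 0], 0],
  [[0, 0, 0], 0],
])

```text
t: 18.2
tool_pos: [0.5217, -0.2159, 0.2654]
tool_rot: [-0.275, -3.126, -0.004]
contact_force: [0.4, 0.0, -0.2]
opening: 0.0855
grip_force: 0.0
```

```bash
python3 -c "
from h import *
plan(.521,-.216,.160,80.05)"
```

```text
at [ 0.5217 -0.2159  0.2654] yang 79.9 tilt [-0.004  0.003 -1.   ] turn -0.002 shift [ 0.0003 -0.0005  0.1054] f [ 0.4  0.  -0.2] open 0.0855 t 18.2 q6 -1.92
```

Emit:
drive_tool([
  [[0, 0, 0.035], 0],
  [[0, 0, 0.035], 0],
  [[0, 0, 0.034], 0],
  [[0, 0, 0], 0],
  [[0, 0, 0], 0],
  [[0, 0, 0], 0],
])

```text
t: 18.8
tool_pos: [0.5236, -0.2156, 0.1661]
tool_rot: [0.271, 3.127, -0.002]
contact_force: [0.8, -0.9, 0.4]
opening: 0.0853
grip_force: 0.0
```

Emit:
drive_tool([
  [[0, 0, 0], 0],
  [[0, 0, 0], 0],
  [[0, 0, 0], 0],
  [[0, 0, 0], 0],
  [[0, 0, 0], 0],
  [[0, 0, 0], 0],
  [[0, 0, 0], 0],
  [[0, 0, 0], 0],
], jaw=1, grip_force=35)

```text
t: 19.6
tool_pos: [0.5233, -0.2163, 0.1656]
tool_rot: [0.273, 3.128, -0.002]
contact_force: [-1.5, 0.3, 6.3]
opening: 0.0476
grip_force: 35.9
```

Emit:
drive_tool([
  [[0, 0, -0.03], 0],
  [[0, 0, -0.035], 0],
  [[0, 0, -0.035], 0],
  [[0, 0, -0.01], 0],
  [[0, 0, 0], 0],
  [[0, 0, 0], 0],
])

```text
t: 20.2
tool_pos: [0.5218, -0.2152, 0.2715]
tool_rot: [-0.273, -3.127, -0.002]
contact_force: [-0.2, -0.3, -3.8]
opening: 0.0472
grip_force: 37.3
```

```bash
python3 -c "
from h import *
plan(*b2w(0,.045),.27,80.05)"
```

```text
at [ 0.5218 -0.2152  0.2715] yang 80.0 tilt [-0.003  0.002 -1.   ] turn -0.0 shift [0.1252 0.4818 0.0025] f [-0.2 -0.3 -3.8] open 0.0472 t 20.2 q6 -1.92
```

Emit:
drive_tool([
  [[0.01, 0.04, 0], 0],
  [[0.01, 0.04, 0], 0],
  [[0.01, 0.04, 0], 0],
  [[0.01, 0.04, 0], 0],
  [[0.01, 0.04, 0], 0],
  [[0.01, 0.04, 0], 0],
  [[0.01, 0.04, 0], 0],
  [[0.01, 0.04, 0], 0],
  [[0.01, 0.04, 0], 0],
  [[0.01, 0.04, 0], 0],
])

```text
t: 21.2
tool_pos: [0.4916, 0.197, 0.2705]
tool_rot: [-0.272, -3.125, 0.003]
contact_force: [0.0, 0.4, -2.9]
opening: 0.047
grip_force: 37.5
```

Emit:
drive_tool([
  [[0.012, 0.04, 0], 0],
  [[0.012, 0.04, 0], 0],
  [[0, 0, 0], 0],
  [[0, 0, 0], 0],
  [[0, 0, 0], 0],
])

```text
t: 21.7
tool_pos: [0.4829, 0.2777, 0.2718]
tool_rot: [-0.273, -3.127, 0.003]
contact_force: [0.2, -0.1, -2.2]
opening: 0.0467
grip_force: 37.7
```

```bash
python3 -c "
from h import *
plan(*b2w(0,.045),.11,80.05)"
```

```text
at [0.4829 0.2777 0.2718] yang 80.0 tilt [-0.003 -0.002 -1.   ] turn -0.001 shift [0.0013 0.0033 0.1618] f [ 0.2 -0.1 -2.2] open 0.0467 t 21.7 q6 -1.01
```

Emit:
drive_tool([
  [[0.001, 0.003, 0], 0],
  [[0, 0, 0.035], 0],
  [[0, 0, 0.035], 0],
  [[0, 0, 0.035], 0],
  [[0, 0, 0.035], 0],
  [[0, 0, 0.014], 0],
  [[0, 0, 0], 0],
  [[0, 0, 0], 0],
])

```text
t: 22.5
tool_pos: [0.484, 0.2817, 0.1214]
tool_rot: [0.274, 3.128, 0.002]
contact_force: [0.7, -0.6, -1.5]
opening: 0.0466
grip_force: 37.8
```

```bash
python3 -c "
from h import *
plan(*b2w(0,.045),.109,80.05)"
```

```text
at [0.484  0.2817 0.1214] yang 80.0 tilt [ 0.002  0.001 -1.   ] turn -0.001 shift [ 0.0022 -0.0012  0.0124] f [ 0.7 -0.6 -1.5] open 0.0466 t 22.5 q6 -1.0
```

Emit:
drive_tool([
  [[0.001, 0, 0.006], 0],
  [[0, 0, 0.004], 0],
  [[0, 0, 0], 0],
  [[0, 0, 0], 0],
])

```text
t: 22.9
tool_pos: [0.4821, 0.2819, 0.1102]
tool_rot: [0.272, 3.129, 0.0]
contact_force: [0.9, 0.5, -2.8]
opening: 0.0471
grip_force: 37.8
```

Emit:
drive_tool([
  [[0, 0, 0], 0],
  [[0, 0, 0], 0],
  [[0, 0, 0], 0],
  [[0, 0, 0], 0],
], jaw=0.25)

```text
t: 23.3
tool_pos: [0.4823, 0.282, 0.1103]
tool_rot: [0.273, 3.129, 0.001]
contact_force: [-0.2, -0.7, -0.3]
opening: 0.0642
grip_force: 0.0
```

Emit:
drive_tool([
  [[0, 0, -0.02], 0],
  [[0, 0, -0.035], 0],
  [[0, 0, -0.035], 0],
  [[0, 0, -0.035], 0],
  [[0, 0, -0.025], 0],
  [[0, 0, 0], 0],
])

```text
t: 23.9
tool_pos: [0.484, 0.2827, 0.2654]
tool_rot: [0.272, 3.121, 0.007]
contact_force: [0.5, -0.2, 0.4]
opening: 0.0642
grip_force: 0.0
```

Emit:
drive_tool([
  [[0, -0.045, 0], 0],
  [[0, -0.045, 0], 0],
  [[0, -0.045, 0], 0],
  [[0, -0.045, 0], 0],
  [[0, -0.045, 0], 0],
  [[0, -0.045, 0], 0],
  [[0, -0.045, 0], 0],
  [[0, 0, 0], 0],
], jaw=1)

```text
t: 24.7
tool_pos: [0.4264, -0.0323, 0.2586]
tool_rot: [-0.284, -3.127, 0.002]
contact_force: [0.4, 0.4, -0.4]
opening: -0.0002
grip_force: 0.0
```

```bash
python3 -c "
from h import *
c=cam('top');cv2.imwrite('pics/t5.png',cv2.resize(c['image'][190:350,185:385],None,fx=3.5,fy=3.5,interpolation=cv2.INTER_CUBIC))
plan(*b2w(-.085,-.2375),.27,80)"
```

```text
at [ 0.4268 -0.0303  0.2587] yang 79.7 tilt [-0.001  0.001 -1.   ] turn -0.005 shift [ 0.0848  0.0335 -0.0112] f [-0.3  0.3  0.4] open -0.0001 t 24.75 q6 -1.64
```

View pics/t5.png

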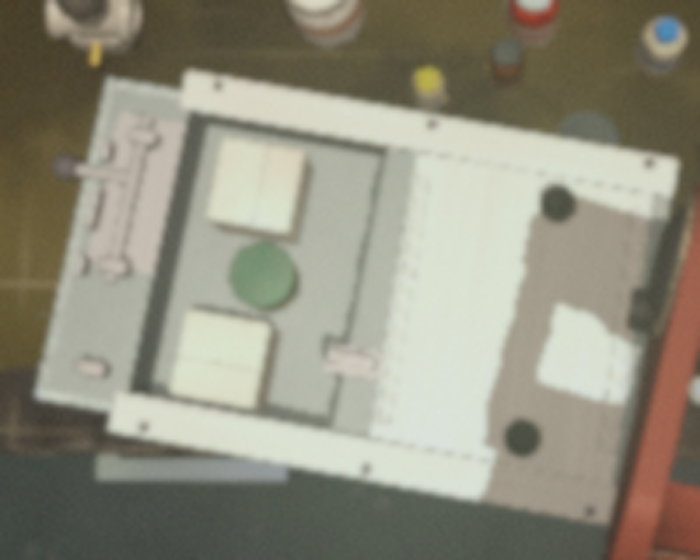

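All three parts stand side by side: cartons at (257,187) and (222,357), tin at (264,275). The posts are at (558,203) and (522,437), so the lid comes next.

```bash
cat >> h.py <<'E'
def w2b(p):
    c,s=np.cos(TH),np.sin(TH); d=np.array(p)[:2]-TB; return np.array([c*d[0]+s*d[1],-s*d[0]+c*d[1]])
def posts(show=True):
    c=cam('top'); g=c['image'].max(2); out={}
    for n,x in(('front',-.085),('back',.085)):
        best=None
        m=np.zeros((480,640),np.uint8)
        a=proj(c,[*b2w(x,-.21),.12]);b=proj(c,[*b2w(x,.06),.12])
        cv2.line(m,tuple(int(v) for v in a.round()),tuple(int(v) for v in b.round()),255,16)
        mm=((g<75)&(m>0)).astype(np.uint8)
        k,l,s,ce=cv2.connectedComponentsWithStats(mm)
        for i in range(1,k):
            if s[i][4]>20: print(n,s[i],'box',w2b(onz(c,*ce[i],.122)).round(4))
    o=ctrl.get_obs(); p=w2b(o['tool_pos']); print('tcp box',p.round(4),'z',o['tool_pos'][2].round(4),'f',np.round(o['contact_force'],1),'t',o['t'])
E
python3 -c "
from h import *
posts()
plan(*b2w(.085,-.215),.27,80.05);plan(*b2w(.085,-.215),.175,80.05)"
```

```text
tcp box [-2.000e-04 -2.697e-01] z 0.2588 f [ 0.1  0.1 -0.1] t 24.8
at [ 0.427  -0.029   0.2588] yang 79.9 tilt [-0.001  0.001 -1.   ] turn -0.003 shift [-0.0852  0.0547 -0.0113] f [ 0.1  0.1 -0.1] open -0.0002 t 24.8 q6 -1.64
at [ 0.427  -0.029   0.2588] yang 79.9 tilt [-0.001  0.001 -1.   ] turn -0.003 shift [-0.0854  0.0546  0.0837] f [ 0.1  0.1 -0.1] open -0.0002 t 24.8 q6 -1.64
```

```bash
sed -i 's/g<75/g<105/' h.py; python3 -c "
from h import *
posts()
c=cam('top')
for p in((558,203),(522,437)):
  u,v=(p[0]+.5)/3.5-.5+185,(p[1]+.5)/3.5-.5+190
  print(c['image'][int(round(v)),int(round(u))], [w2b(onz(c,u,v,z)).round(4) for z in(.112,.132)])
"
```

```text
front [330 310   9  10  71] box [-0.0847 -0.1655]
back [340 244   9   9  63] box [ 0.0809 -0.1613]
tcp box [-2.000e-04 -2.688e-01] z 0.259 f [-0.1  0.2 -0.2] t 24.85
[71 83 80] [array([ 0.0836, -0.1616]), array([ 0.0803, -0.1613])]
[68 81 77] [array([-0.0838, -0.1655]), array([-0.0842, -0.165 ])]
```

Emit:
drive_tool([
  [[0.028, 0.02, 0], 0],
  [[0.028, 0.02, 0], 0],
  [[0.028, 0.02, 0], 0],
  [[0, 0, 0], 0],
  [[0, 0, 0.03], 0],
  [[0, 0, 0.03], 0],
  [[0, 0, 0.018], 0],
  [[0, 0, 0], 0],
  [[0, 0, 0], 0],
])

```text
t: 25.8
tool_pos: [0.3554, 0.0457, 0.1821]
tool_rot: [-0.27, -3.129, 0.0]
contact_force: [-0.5, -0.0, 0.8]
opening: 0.0
grip_force: 0.0
```

```bash
python3 -c "
from h import *
posts(); plan(*b2w(-.084,-.20),.176,80.05)"
```

```text
front [326 305   4  18  48] box [-0.0845 -0.1502]
back [340 244   8   8  50] box [ 0.0819 -0.1606]
tcp box [-0.0832 -0.2086] z 0.183 f [-0.   0.6 -0.2] t 25.85
at [0.3559 0.0456 0.183 ] yang 80.1 tilt [ 0.001 -0.    -1.   ] turn 0.001 shift [0.0008 0.0086 0.007 ] f [-0.   0.6 -0.2] open -0.0001 t 25.85 q6 -1.48
```

Emit:
drive_tool([
  [[0, 0, 0.007], 0],
  [[0, 0.01, 0], 0],
  [[0, 0.007, 0], 0],
  [[0, 0.005, 0], 0],
  [[0, 0.005, 0], 0],
  [[0, 0.005, 0], 0],
  [[0, 0, 0], 0],
  [[0, 0, 0], 0],
])

```text
t: 26.65
tool_pos: [0.3609, 0.0771, 0.1751]
tool_rot: [0.272, 3.129, 0.001]
contact_force: [0.4, -0.5, 0.6]
opening: -0.0002
grip_force: 0.0
```

```bash
python3 -c "
from h import *
posts()"
```

```text
front [309 302   4  18  46] box [-0.0854 -0.1078]
back [340 245   7   8  47] box [ 0.0799 -0.159 ]
tcp box [-0.0837 -0.1767] z 0.1751 f [-0.6 -0.1  0.2] t 26.7
```

Emit:
drive_tool([
  [[0, -0.02, 0], 0],
  [[-0.033, -0.005, 0], 0],
  [[-0.034, 0, 0], 0],
  [[-0.034, 0, 0], 0],
  [[-0.034, 0, 0], 0],
  [[-0.033, 0, 0], 0],
  [[0, 0, 0], 0],
  [[0, 0, 0], 0],
])

```text
t: 27.5
tool_pos: [0.5219, 0.023, 0.1745]
tool_rot: [-0.273, -3.129, -0.0]
contact_force: [-2.1, 0.3, -0.3]
opening: 0.0001
grip_force: 0.0
```

```bash
python3 -c "
from h import *
posts()"
```

```text
front [339 308  10  18 105] box [-0.083  -0.1889]
front [324 310  10  10  73] box [-0.0857 -0.1517]
back [338 238   4  13  32] box [ 0.0905 -0.1479]
back [350 246  21  12 117] box [ 0.0796 -0.1991]
tcp box [ 0.0835 -0.2021] z 0.1745 f [-0.4 -0.7 -0.2] t 27.55
```

Emit:
drive_tool([
  [[0, 0.012, 0], 0],
  [[0, 0.007, 0], 0],
  [[0, 0.006, 0], 0],
  [[0, 0.006, 0], 0],
  [[0, 0.006, 0], 0],
  [[0, 0, 0], 0],
  [[0, 0, 0], 0],
])

```text
t: 28.25
tool_pos: [0.5278, 0.0602, 0.175]
tool_rot: [-0.271, -3.13, -0.001]
contact_force: [0.5, 0.7, -0.4]
opening: 0.0001
grip_force: 0.0
```

Emit:
drive_tool([
  [[0, -0.02, 0], 0],
  [[0.033, -0.005, 0], 0],
  [[0.034, 0, 0], 0],
  [[0.034, 0, 0], 0],
  [[0.034, 0, 0], 0],
  [[0.033, 0, 0], 0],
  [[0, 0, 0], 0],
  [[0, 0, 0], 0],
])

```text
t: 29.05
tool_pos: [0.3582, 0.0642, 0.175]
tool_rot: [0.272, 3.128, 0.001]
contact_force: [0.6, 0.0, -0.3]
opening: 0.0004
grip_force: 0.0
```

```bash
python3 -c "
from h import *
posts();plan(*b2w(-.084,-.19),.175,80.05)"
```

```text
front [316 304   3  17  36] box [-0.085  -0.1252]
back [332 242   8   8  47] box [ 0.0826 -0.139 ]
tcp box [-0.0835 -0.1899] z 0.1753 f [0.9 0.2 0.6] t 29.1
at [0.3589 0.064  0.1753] yang 80.1 tilt [ 0.001  0.    -1.   ] turn 0.0 shift [ 0.0005 -0.0001  0.0003] f [0.9 0.2 0.6] open -0.0001 t 29.1 q6 -1.43
```

Emit:
drive_tool([
  [[0, 0.014, 0], 0],
  [[0, 0.006, 0], 0],
  [[0, 0.006, 0], 0],
  [[0, 0.006, 0], 0],
  [[0, 0.006, 0], 0],
  [[0, 0, 0], 0],
  [[0, 0, 0], 0],
])

```text
t: 29.8
tool_pos: [0.3656, 0.1014, 0.1749]
tool_rot: [-0.272, -3.13, -0.0]
contact_force: [-0.2, -0.8, 0.8]
opening: 0.0
grip_force: 0.0
```

Emit:
drive_tool([
  [[0, -0.02, 0], 0],
  [[-0.033, -0.005, 0], 0],
  [[-0.034, 0, 0], 0],
  [[-0.034, 0, 0], 0],
  [[-0.034, 0, 0], 0],
  [[-0.033, 0, 0], 0],
  [[0, 0, 0], 0],
  [[0, 0, 0], 0],
])

```text
t: 30.6
tool_pos: [0.5265, 0.0474, 0.1744]
tool_rot: [-0.274, -3.128, -0.0]
contact_force: [0.1, -0.7, -0.5]
opening: -0.0001
grip_force: 0.0
```

Emit:
drive_tool([
  [[0, 0.012, 0], 0],
  [[0, 0.007, 0], 0],
  [[0, 0.006, 0], 0],
  [[0, 0.006, 0], 0],
  [[0, 0.006, 0], 0],
  [[0, 0, 0], 0],
  [[0, 0, 0], 0],
])

```text
t: 31.3
tool_pos: [0.532, 0.085, 0.175]
tool_rot: [-0.271, -3.13, -0.001]
contact_force: [0.9, -0.4, -0.3]
opening: 0.0002
grip_force: 0.0
```

Emit:
drive_tool([
  [[0, -0.02, 0], 0],
  [[0.033, -0.005, 0], 0],
  [[0.034, 0, 0], 0],
  [[0.034, 0, 0], 0],
  [[0.034, 0, 0], 0],
  [[0.033, 0, 0], 0],
  [[0, 0, 0], 0],
  [[0, 0, 0], 0],
])

```text
t: 32.1
tool_pos: [0.3625, 0.0889, 0.175]
tool_rot: [0.271, 3.128, 0.001]
contact_force: [0.2, 0.2, 1.0]
opening: -0.0003
grip_force: 0.0
```

```bash
python3 -c "
from h import *
posts();plan(*b2w(-.084,-.165),.175,80.05)"
```

```text
front [303 301   3  17  35] box [-0.0866 -0.0915]
back [322 241   8   8  49] box [ 0.0818 -0.1152]
tcp box [-0.0835 -0.1648] z 0.1753 f [0.  0.7 1. ] t 32.15
at [0.3631 0.0887 0.1753] yang 80.1 tilt [ 0.002  0.    -1.   ] turn 0.0 shift [ 0.0005 -0.0002  0.0003] f [0.  0.7 1. ] open 0.0003 t 32.15 q6 -1.36
```

Very repeatable: each cycle advances the lid 25 mm. I'll run two more.

Emit:
drive_tool([
  [[0, 0.014, 0], 0],
  [[0, 0.006, 0], 0],
  [[0, 0.006, 0], 0],
  [[0, 0.006, 0], 0],
  [[0, 0.006, 0], 0],
  [[0, 0, 0], 0],
  [[0, 0, 0], 0],
])

```text
t: 32.85
tool_pos: [0.3699, 0.1261, 0.1749]
tool_rot: [-0.272, -3.13, -0.001]
contact_force: [0.5, 0.6, 0.1]
opening: 0.0002
grip_force: 0.0
```

Emit:
drive_tool([
  [[0, -0.02, 0], 0],
  [[-0.033, -0.005, 0], 0],
  [[-0.034, 0, 0], 0],
  [[-0.034, 0, 0], 0],
  [[-0.034, 0, 0], 0],
  [[-0.033, 0, 0], 0],
  [[0, 0, 0], 0],
  [[0, 0, 0], 0],
])

```text
t: 33.65
tool_pos: [0.5308, 0.072, 0.1744]
tool_rot: [-0.274, -3.128, -0.0]
contact_force: [0.2, -0.2, 0.2]
opening: -0.0
grip_force: 0.0
```

Emit:
drive_tool([
  [[0, 0.012, 0], 0],
  [[0, 0.007, 0], 0],
  [[0, 0.006, 0], 0],
  [[0, 0.006, 0], 0],
  [[0, 0.006, 0], 0],
  [[0, 0, 0], 0],
  [[0, 0, 0], 0],
])

```text
t: 34.35
tool_pos: [0.5363, 0.1096, 0.1751]
tool_rot: [-0.271, -3.13, -0.001]
contact_force: [-0.8, -0.7, -0.1]
opening: -0.0004
grip_force: 0.0
```

Emit:
drive_tool([
  [[0, -0.02, 0], 0],
  [[0.033, -0.005, 0], 0],
  [[0.034, 0, 0], 0],
  [[0.034, 0, 0], 0],
  [[0.034, 0, 0], 0],
  [[0.033, 0, 0], 0],
  [[0, 0, 0], 0],
  [[0, 0, 0], 0],
])

```text
t: 35.15
tool_pos: [0.3668, 0.1135, 0.175]
tool_rot: [0.271, 3.128, 0.001]
contact_force: [0.0, -1.0, -0.3]
opening: -0.0003
grip_force: 0.0
```

Emit:
drive_tool([
  [[0, 0.014, 0], 0],
  [[0, 0.006, 0], 0],
  [[0, 0.006, 0], 0],
  [[0, 0.006, 0], 0],
  [[0, 0.006, 0], 0],
  [[0, 0, 0], 0],
  [[0, 0, 0], 0],
])

```text
t: 35.85
tool_pos: [0.3743, 0.1507, 0.1749]
tool_rot: [0.273, 3.13, 0.001]
contact_force: [0.9, 1.2, -0.1]
opening: -0.0
grip_force: 0.0
```

Emit:
drive_tool([
  [[0, -0.02, 0], 0],
  [[-0.033, -0.005, 0], 0],
  [[-0.034, 0, 0], 0],
  [[-0.034, 0, 0], 0],
  [[-0.034, 0, 0], 0],
  [[-0.033, 0, 0], 0],
  [[0, 0, 0], 0],
  [[0, 0, 0], 0],
])

```text
t: 36.65
tool_pos: [0.5352, 0.0966, 0.1745]
tool_rot: [-0.274, -3.129, -0.0]
contact_force: [-0.1, 0.2, -1.1]
opening: 0.0001
grip_force: 0.0
```

```bash
python3 -c "
from h import *
posts();plan(*b2w(.084,-.127),.175,80.05)
c=cam('top');cv2.imwrite('pics/t6.png',cv2.resize(c['image'][190:350,185:385],None,fx=3.5,fy=3.5,interpolation=cv2.INTER_CUBIC))"
```

```text
front [312 303   6  17  64] box [-0.0838 -0.1163]
front [294 304  10  10  72] box [-0.0858 -0.0789]
back [314 238  45  20 265] box [ 0.0846 -0.1461]
tcp box [ 0.0838 -0.1272] z 0.1744 f [ 0.5 -0.6 -0.1] t 36.7
at [0.5344 0.0968 0.1744] yang 80.0 tilt [-0.001  0.    -1.   ] turn -0.0 shift [-0.0002  0.0002 -0.0006] f [ 0.5 -0.6 -0.1] open -0.0003 t 36.7 q6 -1.35
```

View pics/t6.png

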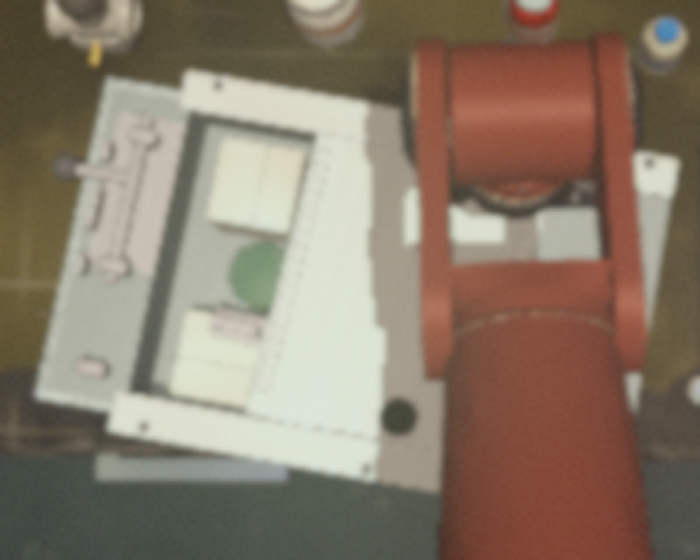

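The lid is halfway, with the front post at (399,417) slightly ahead as planned, and the parts are undisturbed. I'll continue.

Emit:
drive_tool([
  [[0, 0.012, 0], 0],
  [[0, 0.007, 0], 0],
  [[0, 0.006, 0], 0],
  [[0, 0.006, 0], 0],
  [[0, 0.006, 0], 0],
  [[0, 0, 0], 0],
  [[0, 0, 0], 0],
])

```text
t: 37.45
tool_pos: [0.5409, 0.1342, 0.175]
tool_rot: [-0.271, -3.13, -0.001]
contact_force: [0.2, -0.6, -0.1]
opening: 0.0
grip_force: 0.0
```

Emit:
drive_tool([
  [[0, -0.02, 0], 0],
  [[0.033, -0.005, 0], 0],
  [[0.034, 0, 0], 0],
  [[0.034, 0, 0], 0],
  [[0.034, 0, 0], 0],
  [[0.033, 0, 0], 0],
  [[0, 0, 0], 0],
  [[0, 0, 0], 0],
])

```text
t: 38.25
tool_pos: [0.3711, 0.1381, 0.175]
tool_rot: [0.271, 3.129, 0.001]
contact_force: [1.9, -0.2, -0.1]
opening: -0.0
grip_force: 0.0
```

Emit:
drive_tool([
  [[0, 0.014, 0], 0],
  [[0, 0.006, 0], 0],
  [[0, 0.006, 0], 0],
  [[0, 0.006, 0], 0],
  [[0, 0.006, 0], 0],
  [[0, 0, 0], 0],
  [[0, 0, 0], 0],
])

```text
t: 38.95
tool_pos: [0.3787, 0.1753, 0.175]
tool_rot: [0.273, 3.13, 0.001]
contact_force: [-0.5, 0.5, 0.3]
opening: -0.0001
grip_force: 0.0
```

Emit:
drive_tool([
  [[0, -0.02, 0], 0],
  [[-0.033, -0.005, 0], 0],
  [[-0.034, 0, 0], 0],
  [[-0.034, 0, 0], 0],
  [[-0.034, 0, 0], 0],
  [[-0.033, 0, 0], 0],
  [[0, 0, 0], 0],
  [[0, 0, 0], 0],
])

```text
t: 39.75
tool_pos: [0.5395, 0.1212, 0.1745]
tool_rot: [-0.274, -3.129, -0.0]
contact_force: [-0.9, 0.8, -0.2]
opening: 0.0001
grip_force: 0.0
```

Emit:
drive_tool([
  [[0, 0.012, 0], 0],
  [[0, 0.007, 0], 0],
  [[0, 0.006, 0], 0],
  [[0, 0.006, 0], 0],
  [[0, 0.006, 0], 0],
  [[0, 0, 0], 0],
  [[0, 0, 0], 0],
])

```text
t: 40.45
tool_pos: [0.5449, 0.1589, 0.175]
tool_rot: [-0.271, -3.13, -0.001]
contact_force: [-0.8, 0.0, 0.0]
opening: -0.0
grip_force: 0.0
```

Emit:
drive_tool([
  [[0, -0.02, 0], 0],
  [[0.033, -0.005, 0], 0],
  [[0.034, 0, 0], 0],
  [[0.034, 0, 0], 0],
  [[0.034, 0, 0], 0],
  [[0.033, 0, 0], 0],
  [[0, 0, 0], 0],
  [[0, 0, 0], 0],
])

```text
t: 41.25
tool_pos: [0.3753, 0.1628, 0.175]
tool_rot: [0.271, 3.129, 0.001]
contact_force: [0.2, 0.2, 0.8]
opening: 0.0002
grip_force: 0.0
```

```bash
python3 -c "
from h import *
posts();plan(*b2w(-.084,-.09),.175,80.05)"
```

```text
back [293 235   8   8  49] box [ 0.0827 -0.0412]
tcp box [-0.0836 -0.0897] z 0.1753 f [ 0.4 -0.6  0.9] t 41.3
at [0.3761 0.1627 0.1753] yang 80.1 tilt [ 0.001  0.    -1.   ] turn 0.0 shift [ 0.0004 -0.0003  0.0003] f [ 0.4 -0.6  0.9] open 0.0002 t 41.3 q6 -1.17
```

Emit:
drive_tool([
  [[0, 0.014, 0], 0],
  [[0, 0.006, 0], 0],
  [[0, 0.006, 0], 0],
  [[0, 0.006, 0], 0],
  [[0, 0.006, 0], 0],
  [[0, 0, 0], 0],
  [[0, 0, 0], 0],
])

```text
t: 42.0
tool_pos: [0.3829, 0.1999, 0.1749]
tool_rot: [0.273, 3.13, 0.0]
contact_force: [-0.2, -0.5, -0.4]
opening: 0.0
grip_force: 0.0
```

Emit:
drive_tool([
  [[0, -0.02, 0], 0],
  [[-0.033, -0.005, 0], 0],
  [[-0.034, 0, 0], 0],
  [[-0.034, 0, 0], 0],
  [[-0.034, 0, 0], 0],
  [[-0.033, 0, 0], 0],
  [[0, 0, 0], 0],
  [[0, 0, 0], 0],
])

```text
t: 42.8
tool_pos: [0.5438, 0.1458, 0.1745]
tool_rot: [-0.274, -3.129, -0.0]
contact_force: [0.1, 0.7, 0.1]
opening: -0.0
grip_force: 0.0
```

Emit:
drive_tool([
  [[0, 0.012, 0], 0],
  [[0, 0.007, 0], 0],
  [[0, 0.006, 0], 0],
  [[0, 0.006, 0], 0],
  [[0, 0.006, 0], 0],
  [[0, 0, 0], 0],
  [[0, 0, 0], 0],
])

```text
t: 43.5
tool_pos: [0.5493, 0.1835, 0.175]
tool_rot: [-0.271, -3.13, -0.001]
contact_force: [0.3, 0.4, -0.5]
opening: 0.0001
grip_force: 0.0
```

Emit:
drive_tool([
  [[0, -0.02, 0], 0],
  [[0.033, -0.005, 0], 0],
  [[0.034, 0, 0], 0],
  [[0.034, 0, 0], 0],
  [[0.034, 0, 0], 0],
  [[0.033, 0, 0], 0],
  [[0, 0, 0], 0],
  [[0, 0, 0], 0],
])

```text
t: 44.3
tool_pos: [0.3796, 0.1874, 0.175]
tool_rot: [0.271, 3.129, 0.001]
contact_force: [0.3, 0.4, -0.0]
opening: -0.0001
grip_force: 0.0
```

Emit:
drive_tool([
  [[0, 0.014, 0], 0],
  [[0, 0.006, 0], 0],
  [[0, 0.006, 0], 0],
  [[0, 0.006, 0], 0],
  [[0, 0.006, 0], 0],
  [[0, 0, 0], 0],
  [[0, 0, 0], 0],
])

```text
t: 45.0
tool_pos: [0.3874, 0.225, 0.1749]
tool_rot: [0.272, 3.13, 0.001]
contact_force: [-0.3, -0.5, -0.4]
opening: 0.0
grip_force: 0.0
```

Emit:
drive_tool([
  [[0, -0.02, 0], 0],
  [[-0.033, -0.005, 0], 0],
  [[-0.034, 0, 0], 0],
  [[-0.034, 0, 0], 0],
  [[-0.034, 0, 0], 0],
  [[-0.033, 0, 0], 0],
  [[0, 0, 0], 0],
  [[0, 0, 0], 0],
])

```text
t: 45.8
tool_pos: [0.5483, 0.1706, 0.1745]
tool_rot: [-0.274, -3.129, -0.0]
contact_force: [-0.5, -0.0, -0.4]
opening: -0.0001
grip_force: 0.0
```

```bash
python3 -c "
from h import *
posts()"
```

```text
front [283 297   3  18  38] box [-0.0845 -0.0419]
front [265 299   9   9  58] box [-0.0855 -0.0051]
back [281 233  41  12 206] box [ 0.0837 -0.0603]
tcp box [ 0.0838 -0.052 ] z 0.1744 f [-0.5 -0.4  0.4] t 45.85
```

Emit:
drive_tool([
  [[0, 0.01, 0], 0],
  [[0, 0.007, 0], 0],
  [[0, 0.006, 0], 0],
  [[0, 0.006, 0], 0],
  [[0, 0.004, 0], 0],
  [[0, 0, 0], 0],
  [[0, 0, 0], 0],
])

```text
t: 46.55
tool_pos: [0.5531, 0.2041, 0.175]
tool_rot: [-0.271, -3.13, -0.001]
contact_force: [0.1, -0.4, 0.2]
opening: -0.0001
grip_force: 0.0
```

Emit:
drive_tool([
  [[0, -0.02, 0], 0],
  [[0.033, -0.005, 0], 0],
  [[0.034, 0, 0], 0],
  [[0.034, 0, 0], 0],
  [[0.034, 0, 0], 0],
  [[0.033, 0, 0], 0],
  [[0, 0, 0], 0],
  [[0, 0, 0], 0],
])

```text
t: 47.35
tool_pos: [0.3833, 0.2081, 0.1751]
tool_rot: [0.271, 3.129, 0.001]
contact_force: [0.5, 0.6, 0.2]
opening: -0.0
grip_force: 0.0
```

Emit:
drive_tool([
  [[0, 0.014, 0], 0],
  [[0, 0.006, 0], 0],
  [[0, 0.005, 0], 0],
  [[0, 0.004, 0], 0],
  [[0, 0.002, 0], 0],
  [[0, 0.002, 0], 0],
  [[0, 0, 0], 0],
])

```text
t: 48.05
tool_pos: [0.3896, 0.2403, 0.1747]
tool_rot: [-0.272, -3.128, 0.002]
contact_force: [-1.0, -1.5, 0.9]
opening: -0.0002
grip_force: 1.1
```

```bash
python3 -c "
from h import *
posts()"
```

```text
back [275 232   8   9  53] box [0.0813 0.0043]
tcp box [-0.0836 -0.0108] z 0.1747 f [-1.1 -1.9  0.6] t 48.1
```

Emit:
drive_tool([
  [[0, 0.002, 0], 0],
  [[0, 0.001, 0], 0],
  [[0, 0, 0], 0],
])

```text
t: 48.4
tool_pos: [0.3898, 0.243, 0.1746]
tool_rot: [-0.272, -3.128, 0.002]
contact_force: [-2.8, -4.7, 2.3]
opening: 0.0001
grip_force: 2.0
```

Emit:
drive_tool([
  [[0, -0.015, 0], 0],
  [[-0.033, -0.005, 0], 0],
  [[-0.034, 0, 0], 0],
  [[-0.034, 0, 0], 0],
  [[-0.034, 0, 0], 0],
  [[-0.033, 0, 0], 0],
  [[0, 0, 0], 0],
])

```text
t: 49.1
tool_pos: [0.5554, 0.1929, 0.1755]
tool_rot: [0.277, 3.126, 0.001]
contact_force: [-0.6, 0.2, -0.3]
opening: -0.0002
grip_force: 0.0
```

Emit:
drive_tool([
  [[0, 0.008, 0], 0],
  [[0, 0.004, 0], 0],
  [[0, 0.004, 0], 0],
  [[0, 0.002, 0], 0],
  [[0, 0.001, 0], 0],
  [[0, 0.001, 0], 0],
  [[0, 0, 0], 0],
])

```text
t: 49.8
tool_pos: [0.5552, 0.2138, 0.1753]
tool_rot: [0.271, 3.128, -0.003]
contact_force: [2.8, -4.0, -0.1]
opening: 0.0
grip_force: 2.0
```

```bash
python3 -c "
from h import *
posts()"
```

```text
front [258 295   9  12  74] box [-0.0838  0.0105]
front [320 310   5  12  28] box [-0.0947 -0.1379]
back [253 225   6  15  43] box [0.0794 0.0629]
back [265 229  36  13 178] box [ 0.0842 -0.0154]
tcp box [ 0.084  -0.0084] z 0.1753 f [ 3.6 -4.6  0.8] t 49.85
```

Emit:
drive_tool([
  [[0, 0.002, 0], 0],
  [[0, 0.001, 0], 0],
  [[0, 0, 0], 0],
])

```text
t: 50.15
tool_pos: [0.5559, 0.216, 0.1754]
tool_rot: [0.271, 3.127, -0.006]
contact_force: [2.5, -7.3, 0.3]
opening: -0.0
grip_force: 3.5
```

Emit:
drive_tool([
  [[0, -0.02, 0], 0],
  [[0.033, 0, 0], 0],
  [[0.034, 0, 0], 0],
  [[0.034, 0, 0], 0],
  [[0.034, 0, 0], 0],
  [[0.033, 0, 0], 0],
  [[0, 0, 0], 0],
])

```text
t: 50.85
tool_pos: [0.3828, 0.2272, 0.1737]
tool_rot: [-0.267, -3.128, -0.0]
contact_force: [0.5, 0.1, -0.2]
opening: 0.0005
grip_force: 0.0
```

Emit:
drive_tool([
  [[0, 0.01, 0], 0],
  [[0, 0.004, 0], 0],
  [[0, 0.004, 0], 0],
  [[0, 0.002, 0], 0],
  [[0, 0.001, 0], 0],
  [[0, 0.001, 0], 0],
  [[0, 0, 0], 0],
])

```text
t: 51.55
tool_pos: [0.3904, 0.2465, 0.1746]
tool_rot: [-0.272, -3.125, 0.011]
contact_force: [-6.9, -9.2, 6.2]
opening: 0.0001
grip_force: 5.6
```

```bash
python3 -c "
from h import *
posts()"
```

```text
front [288 301   4  13  21] box [-0.0831 -0.0558]
back [272 232   8   8  54] box [0.0814 0.0113]
tcp box [-0.0839 -0.0047] z 0.1746 f [-7.2 -8.8  7. ] t 51.6
```

Emit:
drive_tool([
  [[0, -0.02, 0], 0],
  [[-0.033, -0.005, 0], 0],
  [[-0.034, 0, 0], 0],
  [[-0.034, 0, 0], 0],
  [[-0.034, 0, 0], 0],
  [[-0.033, 0, 0], 0],
  [[0, 0, 0], 0],
])

```text
t: 52.3
tool_pos: [0.556, 0.1935, 0.1749]
tool_rot: [0.277, 3.128, 0.0]
contact_force: [-1.4, -0.7, 0.7]
opening: 0.0003
grip_force: 0.0
```

Emit:
drive_tool([
  [[0, 0.01, 0], 0],
  [[0, 0.004, 0], 0],
  [[0, 0.004, 0], 0],
  [[0, 0.002, 0], 0],
  [[0, 0.001, 0], 0],
  [[0, 0.001, 0], 0],
  [[0, 0, 0], 0],
])

```text
t: 53.0
tool_pos: [0.5549, 0.2146, 0.1747]
tool_rot: [-0.272, -3.128, 0.008]
contact_force: [-2.7, -8.0, 1.6]
opening: -0.0005
grip_force: 4.2
```

```bash
python3 -c "
from h import *
posts()"
```

```text
front [258 294   9  13  75] box [-0.0829  0.0116]
front [320 312   5  10  26] box [-0.0955 -0.137 ]
back [252 225   7  15  45] box [0.0794 0.0644]
back [268 229  32  13 164] box [ 0.0839 -0.019 ]
tcp box [ 0.0835 -0.0077] z 0.1747 f [-2.1 -7.3  1.3] t 53.05
```

Emit:
drive_tool([
  [[0, -0.02, 0], 0],
  [[0, -0.03, -0.03], 0],
  [[0, -0.04, -0.03], 0],
  [[0, -0.045, -0.02], 0],
  [[0, -0.045, -0.02], 0],
  [[0, -0.045, 0], 0],
  [[0, 0, 0], 0],
  [[0, 0, 0], 0],
])

```text
t: 53.85
tool_pos: [0.5165, -0.0058, 0.2751]
tool_rot: [0.275, 3.129, 0.001]
contact_force: [0.2, -0.0, 0.2]
opening: -0.0
grip_force: 0.0
```

```bash
python3 -c "
from h import *
posts()
c=cam('top');cv2.imwrite('pics/t7.png',cv2.resize(c['image'][200:330,185:325],None,fx=4.5,fy=4.5,interpolation=cv2.INTER_CUBIC))"
```

```text
front [258 298   8   8  53] box [-0.0847  0.0137]
front [352 312   9  15  68] box [-0.085  -0.2207]
back [273 232   7   8  47] box [0.0817 0.0111]
back [353 240   7  16  42] box [ 0.0926 -0.1912]
tcp box [ 0.0837 -0.2306] z 0.2748 f [1.  0.9 0.2] t 53.9
```

View pics/t7.png

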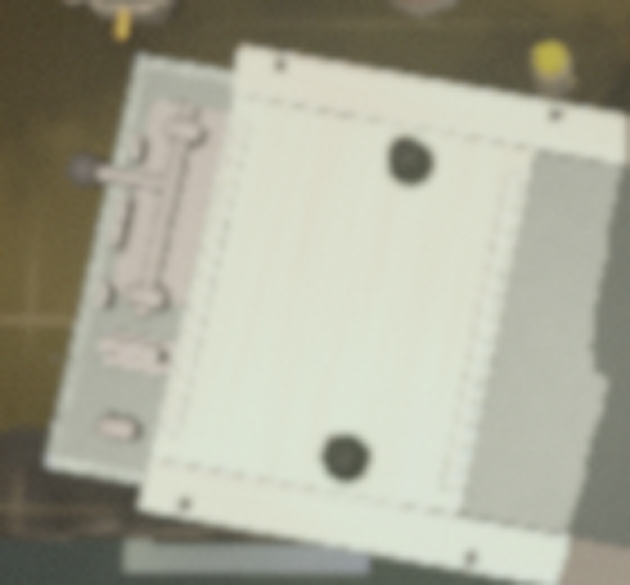

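The lid is nearly shut. Its leading edge runs from about (230,98) to (163,462), close to the line of the track ends. I'll measure that edge in the image.

```bash
cat >> h.py <<'E'
def edge():
    cs=[cam('top') for _ in range(4)]; c=cs[0]; g=np.mean([cv2.cvtColor(q['image'],6) for q in cs],0).astype(np.float32)
    def prof(x,ys,z):
        P=np.array([proj(c,[*b2w(x,y),z]) for y in ys],np.float32)
        return cv2.remap(g,P[:,0],P[:,1],cv2.INTER_LINEAR).ravel()
    for x in(-.119,-.095,-.08,-.065,-.025,0,.03,.06,.08,.095,.119):
        z=.098 if abs(x)>.1 else .092
        out=[]
        for a,b in((.105,.145),(-.075,-.03)):
            ys=np.arange(a,b,.0005); p=cv2.GaussianBlur(prof(x,ys,z)[None],(0,0),3).ravel(); d=np.gradient(p); i=np.argmin(d) if a>0 else np.argmax(d); out.append((ys[i].round(4),(d[i]*10).round(0)))
        print(x,out)
E
python3 -c "
from h import *
edge()"
```

```text
-0.119 [(np.float64(0.1245), np.float32(-51.0)), (np.float64(-0.0585), np.float32(8.0))]
-0.095 [(np.float64(0.125), np.float32(-29.0)), (np.float64(-0.0505), np.float32(27.0))]
-0.08 [(np.float64(0.124), np.float32(-25.0)), (np.float64(-0.0505), np.float32(23.0))]
-0.065 [(np.float64(0.124), np.float32(-25.0)), (np.float64(-0.0505), np.float32(20.0))]
-0.025 [(np.float64(0.1235), np.float32(-26.0)), (np.float64(-0.051), np.float32(22.0))]
0 [(np.float64(0.1385), np.float32(-19.0)), (np.float64(-0.0515), np.float32(24.0))]
0.03 [(np.float64(0.1385), np.float32(-23.0)), (np.float64(-0.0525), np.float32(20.0))]
0.06 [(np.float64(0.1375), np.float32(-25.0)), (np.float64(-0.052), np.float32(24.0))]
0.08 [(np.float64(0.131), np.float32(-32.0)), (np.float64(-0.053), np.float32(23.0))]
0.095 [(np.float64(0.122), np.float32(-20.0)), (np.float64(-0.0525), np.float32(31.0))]
0.119 [(np.float64(0.1235), np.float32(-45.0)), (np.float64(-0.056), np.float32(2.0))]
```

The lid is shut: its edge lies within 1 mm of the track ends at the front and 2.5 mm at the back, so square to about 0.01 rad. Now the bolt.

```bash
python3 -c "
from h import *
c=cam('top')
print(w2b(onz(c,203.06,236.7,.102)))
im=c['image'].astype(int)[225:248,194:222]; m=(im.max(2)<110)
plan(*b2w(.046,.198),.275,80.0)
o=ctrl.get_obs();print(o['q'].round(2))
plan(*b2w(.046,.198),.275,-9.9)
"
```

```text
[0.04865371 0.19426037]
at [ 0.5168 -0.0045  0.2745] yang 80.1 tilt [-0.001  0.    -1.   ] turn 0.003 shift [ 3.83e-02  4.28e-01 -4.00e-04] f [-0.1 -0.3 -1. ] open -0.0001 t 54.2 q6 -1.55
[-0.15 -0.19  1.89  0.    1.44 -1.55]
at [ 0.5168 -0.0045  0.2745] yang 80.1 tilt [-0.001  0.    -1.   ] turn -1.57 shift [-4.281e-01  3.760e-02 -4.000e-04] f [-0.1 -0.3 -1. ] open -0.0001 t 54.2 q6 -1.55
```

Emit:
drive_tool([
  [[0, 0.045, 0], 0],
  [[0.005, 0.045, 0], 0],
  [[0.005, 0.045, 0], 0],
  [[0.005, 0.045, 0], 0],
  [[0.005, 0.045, 0], 0],
  [[0.005, 0.045, 0], 0],
  [[0.005, 0.045, 0], 0],
  [[0.004, 0.045, 0], 0],
  [[0.004, 0.045, 0], 0],
  [[0, 0, 0], 0],
], jaw=0.5, grip_force=25)

```text
t: 55.2
tool_pos: [0.5483, 0.4052, 0.2739]
tool_rot: [-0.263, -3.129, -0.002]
contact_force: [0.2, -0.5, 0.5]
opening: 0.0426
grip_force: 0.0
```

Emit:
drive_tool([
  [[0, 0, 0], 0.142],
  [[0, 0, 0], 0.142],
  [[0, 0, 0], 0.142],
  [[0, 0, 0], 0.142],
  [[0, 0, 0], 0.142],
  [[0, 0, 0], 0.142],
  [[0, 0, 0], 0.142],
  [[0, 0, 0], 0.142],
  [[0, 0, 0], 0.142],
  [[0, 0, 0], 0.142],
])

```text
t: 56.2
tool_pos: [0.5492, 0.3999, 0.2745]
tool_rot: [2.253, 2.19, -0.001]
contact_force: [0.3, -1.2, 0.4]
opening: 0.0425
grip_force: 0.0
```

Emit:
drive_tool([
  [[0, 0, 0], 0.142],
  [[0, 0, 0], 0],
  [[0, 0, 0], 0],
])

```text
t: 56.5
tool_pos: [0.5493, 0.3999, 0.2747]
tool_rot: [2.394, 2.035, -0.001]
contact_force: [-0.2, 0.0, 0.4]
opening: 0.0431
grip_force: 0.0
```

```bash
python3 -c "
from h import *
plan(*b2w(.046,.198),.20,-9.95)
print(w2b(ctrl.get_obs()['tool_pos']))
"
```

```text
at [0.5493 0.3999 0.2747] yang -9.3 tilt [-0. -0. -1.] turn 0.012 shift [0.0241 0.     0.0747] f [-0.2  0.   0.4] open 0.0431 t 56.5 q6 0.68
[0.04600083 0.1739143 ]
```

Emit:
drive_tool([
  [[0.024, 0.001, 0], 0.01],
  [[0, 0, 0.03], 0],
  [[0, 0, 0.03], 0],
  [[0, 0, 0.025], 0],
  [[0, 0, 0.015], 0],
  [[0, 0, 0.012], 0],
  [[0, 0, 0], 0],
  [[0, 0, 0], 0],
])

```text
t: 57.3
tool_pos: [0.5549, 0.4237, 0.164]
tool_rot: [2.407, 2.019, 0.002]
contact_force: [0.9, -0.2, 0.4]
opening: 0.0422
grip_force: 0.0
```

```bash
python3 -c "
from h import *
plan(*b2w(.047,.198),.161,-9.95)
print(w2b(ctrl.get_obs()['tool_pos']))
"
```

```text
at [0.5549 0.4237 0.164 ] yang -10.0 tilt [ 0.001  0.001 -1.   ] turn -0.001 shift [-0.0003 -0.0004  0.003 ] f [ 0.9 -0.2  0.4] open 0.0422 t 57.3 q6 0.72
[0.04738975 0.19832424]
```

Emit:
drive_tool([
  [[0, 0, 0.003], 0],
  [[0, 0, 0], 0],
  [[0, 0, 0], 0],
])

```text
t: 57.6
tool_pos: [0.5546, 0.4236, 0.1607]
tool_rot: [2.407, 2.019, 0.002]
contact_force: [0.3, -0.1, -0.3]
opening: 0.0426
grip_force: 0.0
```

Emit:
drive_tool([
  [[0, 0, 0], 0],
  [[0, 0, 0], 0],
  [[0, 0, 0], 0],
  [[0, 0, 0], 0],
  [[0, 0, 0], 0],
  [[0, 0, 0], 0],
], jaw=1, grip_force=20)

```text
t: 58.2
tool_pos: [0.5541, 0.4236, 0.1602]
tool_rot: [-2.407, -2.019, 0.001]
contact_force: [-4.0, 0.3, 4.2]
opening: 0.0182
grip_force: 19.6
```

Emit:
drive_tool([
  [[-0.001, 0, -0.01], 0],
  [[-0.003, 0, -0.0095], 0],
  [[-0.005, 0, -0.009], 0],
  [[-0.0065, 0, -0.0075], 0],
  [[-0.0075, 0, -0.006], 0],
  [[0, 0, 0], 0],
  [[0, 0, 0], 0],
])

```text
t: 58.9
tool_pos: [0.55, 0.4003, 0.2026]
tool_rot: [-2.407, -2.018, 0.0]
contact_force: [-4.1, 1.7, 0.4]
opening: 0.0184
grip_force: 20.0
```

```bash
python3 -c "
from h import *
plan(*b2w(-.003,.175),.203,-9.95)
print(w2b(ctrl.get_obs()['tool_pos']))
c=cam('top');cv2.imwrite('pics/t8.png',cv2.resize(c['image'][200:330,165:325],None,fx=4.5,fy=4.5,interpolation=cv2.INTER_CUBIC))
"
```

```text
at [0.55   0.4003 0.2026] yang -10.1 tilt [-0.001  0.001 -1.   ] turn -0.002 shift [ 0.0006 -0.0497 -0.0003] f [-4.1  1.7  0.4] open 0.0184 t 58.9 q6 0.69
[0.04665746 0.17439831]
```

View pics/t8.png

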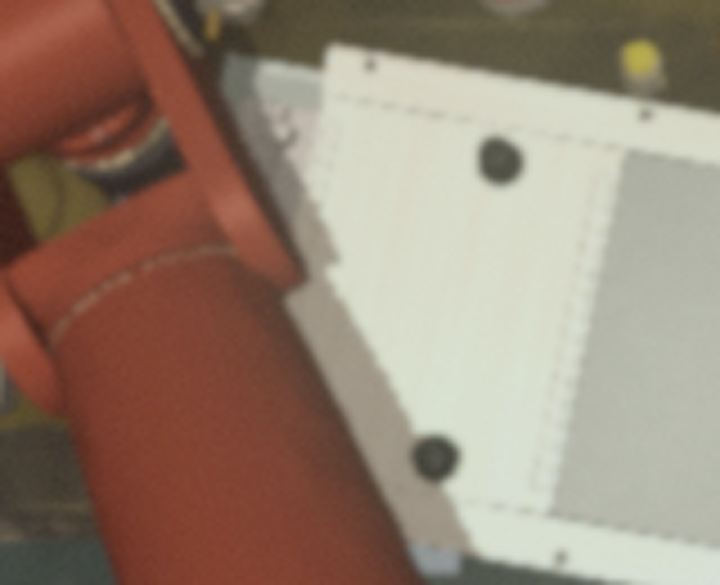

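The arm hides the bolt, but the jaws still hold the ball (18.4 mm) and the lid hasn't moved. I'll slide the bolt.

Emit:
drive_tool([
  [[0, -0.01, 0], 0],
  [[0, -0.01, 0], 0],
  [[0, -0.01, 0], 0],
  [[0, -0.01, 0], 0],
  [[0, -0.01, 0], 0],
  [[0, -0.001, 0], 0],
  [[0, 0, 0], 0],
  [[0, 0, 0], 0],
])

```text
t: 59.75
tool_pos: [0.5003, 0.4098, 0.2023]
tool_rot: [2.406, 2.018, 0.002]
contact_force: [3.2, 0.4, -0.3]
opening: 0.0182
grip_force: 20.1
```

```bash
python3 -c "
from h import *
plan(*b2w(-.003,.175),.203,-9.95)
print(w2b(ctrl.get_obs()['tool_pos']))
"
```

```text
at [0.5003 0.4098 0.2023] yang -10.0 tilt [ 0.001  0.    -1.   ] turn -0.001 shift [-0.0001  0.0009 -0.0007] f [ 3.2  0.4 -0.3] open 0.0182 t 59.75 q6 0.75
[-0.00391741  0.17510937]
```

Emit:
drive_tool([
  [[0.0075, 0, 0.006], 0],
  [[0.0065, 0, 0.0075], 0],
  [[0.005, 0, 0.009], 0],
  [[0.003, 0, 0.0095], 0],
  [[0.001, 0, 0.01], 0],
  [[0, 0, 0], 0],
  [[0, 0, 0], 0],
])

```text
t: 60.45
tool_pos: [0.5045, 0.4331, 0.1603]
tool_rot: [-2.406, -2.018, -0.003]
contact_force: [3.5, 0.7, 2.1]
opening: 0.0181
grip_force: 21.0
```

```bash
python3 -c "
from h import *
plan(*b2w(-.004,.198),.160,-9.95)
"
```

```text
at [0.5045 0.4331 0.1603] yang -10.0 tilt [ 0.001  0.002 -1.   ] turn -0.001 shift [-0.0008 -0.0002  0.0003] f [3.5 0.7 2.1] open 0.0181 t 60.45 q6 0.77
```

Same height as when I gripped it, so the handle is down. I'll release, rise and back away to look.

Emit:
drive_tool([
  [[0, 0, 0], 0],
  [[0, 0, 0], 0],
  [[0, 0, 0], 0],
  [[0, 0, 0], 0],
], jaw=0.5)

```text
t: 60.85
tool_pos: [0.5036, 0.4323, 0.1592]
tool_rot: [-2.407, -2.019, 0.002]
contact_force: [-0.0, 0.8, 0.2]
opening: 0.043
grip_force: 0.0
```

Emit:
drive_tool([
  [[0, 0, -0.03], 0],
  [[0, 0, -0.04], 0],
  [[0, 0, -0.04], 0],
  [[0.04, 0, 0], 0],
  [[0.04, 0, 0], 0],
  [[0.04, 0, 0], 0],
  [[0.04, 0, 0], 0],
  [[0.04, 0, 0], 0],
  [[0, 0, 0], 0],
])

```text
t: 61.75
tool_pos: [0.5379, 0.633, 0.2665]
tool_rot: [-2.403, -2.022, 0.004]
contact_force: [-1.5, -0.7, -0.3]
opening: 0.0426
grip_force: 0.0
```

```bash
python3 -c "
from h import *
c=cam('top');cv2.imwrite('pics/t9.png',cv2.resize(c['image'][200:330,165:325],None,fx=4.5,fy=4.5,interpolation=cv2.INTER_CUBIC))
print(c['t'],[proj(c,[*b2w(x,.195),.102]) for x in(-.004,.046)])
edge()
o=ctrl.get_obs();print(o['t'],o['contact_force'])
"
```

```text
[0.11846515 0.54249615 1.19331583] [array([198.16342308, 256.90315558]), array([202.54425863, 237.6623213 ])]
-0.119 [(np.float64(0.1245), np.float32(-54.0)), (np.float64(-0.0585), np.float32(8.0))]
-0.095 [(np.float64(0.1255), np.float32(-28.0)), (np.float64(-0.0505), np.float32(27.0))]
-0.08 [(np.float64(0.124), np.float32(-25.0)), (np.float64(-0.0505), np.float32(22.0))]
-0.065 [(np.float64(0.124), np.float32(-25.0)), (np.float64(-0.0505), np.float32(20.0))]
-0.025 [(np.float64(0.1235), np.float32(-27.0)), (np.float64(-0.051), np.float32(22.0))]
0 [(np.float64(0.1385), np.float32(-18.0)), (np.float64(-0.0515), np.float32(23.0))]
0.03 [(np.float64(0.1385), np.float32(-21.0)), (np.float64(-0.0525), np.float32(20.0))]
0.06 [(np.float64(0.1225), np.float32(-15.0)), (np.float64(-0.052), np.float32(24.0))]
0.08 [(np.float64(0.131), np.float32(-32.0)), (np.float64(-0.053), np.float32(23.0))]
0.095 [(np.float64(0.1215), np.float32(-20.0)), (np.float64(-0.0525), np.float32(31.0))]
0.119 [(np.float64(0.1235), np.float32(-45.0)), (np.float64(-0.056), np.float32(2.0))]
62.0 [ 0.47017489 -0.36800288 -0.19944268]
```

View pics/t9.png

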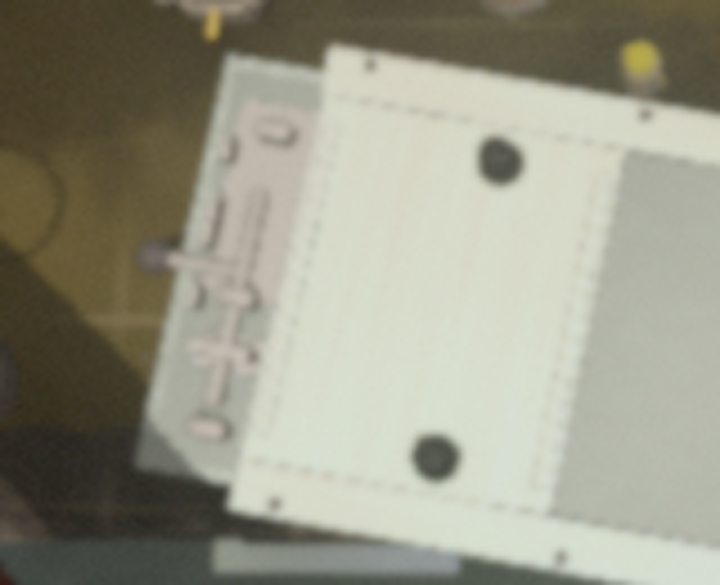

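The rod passes through the eye at about (225,350). The ball at (152,255) matches the dropped, shot position to within 1 px, so I'm handing in.

```bash
python3 -c "
from h import *
print(ctrl.finish_job())"
```

```text
the job is handed in; nothing more can be done
None
```

I handed the job in at about 62 s: both cartons and the tin (no gear was there) went onto the box floor, the lid is shut and square within about 0.01 rad, and the bolt is shot through the eye with its handle dropped. No verdict came back.

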